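# Hold a ledge bracket against a sprung mounting panel for screwing

## Robot

A 6-joint arm with a two-finger parallel gripper is mounted at the origin on a cart in front of the work surface, level with it; the furniture and walls round the work are solid. World frame = base frame: x ahead of the robot, y to its left, z up, the work surface at z = 0. Lengths are in m, angles in degrees, forces in N, time in s.
With the tool pointing down it reaches from about 0.35 to 0.875 m from the base axis. Payload 4.2 kg.
Tool frame: the origin (TCP) lies midway between the tips of the shut fingers; the grasp point (between the pads) lies manip.pinch_z behind it (manip.pinch_z is the distance from the TCP to the grasp point, in m); z points along the fingers, x is the direction in which the jaws open and shut, and the axes are right-handed (so a half turn about z gives the same grasp; the last joint's range is limited). The gripper opens to 87 mm and grips with 3 to 60 N. Pads are 19 mm wide; open, the fingers measure 117 mm over their backs; the gripper's body (75 mm by 190 mm) begins 51 mm behind the grasp point.
Start: joints at [80.077, 22.042, 0.453, 0, -68.411, -14.817], TCP at [0.262, 0.568, 0.223] pointing down, gripper open.
Joint ranges: [-179.83, 179.83], [-69.29, 118.12], [-61.27, 80.66], [-181.25, 117.63], [-171.15, -9.14], [-177.46, 177.46]. Speed limits (degrees/s): [159.86, 159.86, 180, 180, 180, 180].

## Interface

Orientations are given as [roll, pitch, yaw] about the fixed x, y, z axes, in that order (R = Rz(yaw) Ry(pitch) Rx(roll)).
In Python, from bench import manip gives the robot as it stands.
- The arm moves only by the tool move_arm, never from a script. Its argument "series" is a list of rows, each a list of 4 numbers: the shift along the tool's x, y, z in m, then the turn about the tool's z in degrees. A call has 1 to 8 rows; each row is the pose to reach, as a shift and turn from the pose commanded when the call began, along the tool's axes at that moment; what a row does not reach only later rows make up. A row lasts 1/12 s, in which the tool goes at most 41.7 mm and 7.16 degrees, less where a joint would pass 70% of its speed; a pose out of reach is approached as far as the arm can. A call with a gripper value outside its range is refused whole. "gripper" is the closure in counts, from 0 (fully open) to 255 (shut), set as the call begins (left out, the last holds). The fingers move at their own pace and stop on an object; the grip force is fixed at half the most. Time passes only in rows, so rows that repeat a pose let the fingers close. It gives the time, the measured TCP pose, the force and the opening at its end, in the units of the state.
- manip.observe(): the state, without advancing time (a new reading comes with each control period).
- manip.grab_frame(name): name is "scene" or "side" or "wrist"; returns a dict with "image" (384x512x3 uint8, red, green, blue), "camera_matrix" (3x3 intrinsics, pixels), "origin" and "attitude" of the camera in the world. Camera axes: x right, y up, looking along -z (the intrinsics and any distortion apply to the point x, -y, -z); pixel columns grow to the right and rows downward; lengths in m; the calibration is good to about 2 mm. A picture is of the moment at which its call begins. There is no depth.
- manip.close_job(): hands the job in, once; it reports no verdict.
The state is a dict: "clock": time; "q": joint angles; "qd": joint speeds; "tau": joint torques, N m; "tool_pos": TCP position; "ee_rot": TCP orientation; "contact_force": force on the tool from outside, world axes, zero at the start; "wrist_torque": the same for the moment, N m; "finger_gap": finger opening in m.
Only numpy, scipy, OpenCV 4.12 (cv2) and the standard library are available. Lean on these libraries where they do the work, as an engineer would, in place of code of your own. Each camera call takes 0.05 s, during which the arm holds its last target.

## Task

Take the small ledge bracket off the worktop by its middle rib, carry it upright to the wooden panel on the mounting stand and press its back plate flat against the panel, level and centred in the blue outline. Push straight and gently until the sprung panel has gone back about half of its 20 mm travel (yellow pointers over the green bands, never as far as its end stop), and finish while still holding the bracket there with a steady push, so that a colleague can screw it on. Leave the bowl, the timer and the ring cutter where they stand.

Things in the scene. Friction and masses are not known exactly. Their poses are not given: they have to be found in the camera images.
- bracket: loose aluminium ledge bracket, 0.18 to 0.35 kg, 70 (x) x 110 (y) x 70 (z) mm, standing on its ledge. Origin: centre of its underside; +x points to the flat back face of its upright plate (110 wide, 70 high, 6 thick, back face at x = +35 mm), z up. Ledge 6 mm thick at the bottom, front edge at x = -35 mm with a 12 mm high lip. Middle rib: see bracket_grip
- bracket_grip (a point): grip point in the upper half of the bracket's middle rib (16 mm thick along y, 50 mm long along x from -21 to +29 mm, top at 60 mm), to be pinched across y from above; at x = +4 mm, 40 mm above the underside, 31 mm in front of the back face; axes as the bracket
- bracket_back (a point): centre of the bracket plate's flat back face (35 mm above the underside); axes as the bracket, x points out of the back face. It lies 5 mm lower than bracket_grip and 31 mm from it in +x
- stand: fixed stand with the sprung wooden panel, 144 deep, 254 wide (mm). Origin: on the worktop below the middle of the resting panel's front face; +x is the way the panel is pushed back (away from the robot), z up. All of it lies at x > 0. Black gauge blocks, 128 high, flank the panel; the green band on their tops is 8 to 18 mm from the edge nearest the robot
- panel_mark (a point): small blue cross at the centre of the blue outline (115 x 78 mm, so about 2.5 to 4 mm outside the bracket's plate all round) on the panel's front face, 115 mm above the worktop; moves with the panel; axes as the stand. Panel: light wood, 210 mm wide, 10 mm thick, its edges 30 and 158 mm above the worktop
- panel (a joint): how far the panel has been pushed back, m: 0 at rest, 0.010 half-way (yellow pointers over the middle of the green bands), 0.020 at the end stop. A spring pushes it forward again: about 2.4 N to start, plus 0.6 N per mm (8.4 N half-way, 14.4 N at the stop)
- mise_bowl_mid (a point): steel bowl, 115 mm wide, 38 mm high; point on its axis 18 mm above the worktop; leave alone
- timer_mid (a point): red and white kitchen timer, 62 mm wide, 54 mm high; point on its axis 18 mm above the worktop; leave alone
- ring_cutter_mid (a point): steel ring cutter, 64 mm wide, 36 mm high; its centre; leave alone

How it is judged:
By the outcome, as a careful person would: the job done as asked, in the order asked, and still so for the second after the job is handed in, while the arm keeps its last pose, push and grip.
It also fails if it takes over 40 s, if anything falls off the work surface, if the arm or the gripper's body presses on something with over 40 N, if the wrist force passes 120 N, or if a joint passes its speed limit or range.

## Working session

There is one attempt and no reset: what is moved stays moved. The work goes in short steps, Python scripts to look and compute and a tool call to move; the robot and the scene stay as the last step left them, time stands still between calls to the robot, and variables do not carry over. Pictures are saved under pics/ and viewed, and the job is handed in when it is done.

Besides the shell and the picture viewer there is one more tool, called after "Call:" in YAML: its name, and indented under it one key for each argument. move_arm: Moves the arm, as the interface text tells. Its arguments: {"type":"object","properties":{"series":{"type":"array"},"gripper":{"type":"number"}},"required":["series"]}

```bash
mkdir -p pics; ls
python3 - <<'E'
from bench import manip
import cv2,numpy as np
print(manip.observe()); print(manip.pinch_z)
for n in ["scene","side","wrist"]:
    f=manip.grab_frame(n); cv2.imwrite(f"pics/{n}0.png",f["image"][:,:,::-1])
    print(n,{k:(np.round(v,4).tolist() if k!="image" else 0) for k,v in f.items()})
E
```

```text
pics
{'clock': 0.0, 'q': array([ 8.00765012e+01,  2.20914135e+01,  3.82613900e-01, -3.07600639e-02,
       -6.84108198e+01, -1.48160772e+01]), 'qd': array([-0.13426881,  0.02958965, -0.0321293 , -0.00753074, -0.12111303,
       -0.03738465]), 'tau': array([-1.81020719e-04, -3.90667677e+01,  1.87407374e+01,  4.21975225e+00,
        1.09339046e-02, -1.93663777e-04]), 'tool_pos': array([0.26128964, 0.56711924, 0.2214675 ]), 'ee_rot': array([-1.79997039e+02, -1.22952993e-01, -1.14750927e+02]), 'contact_force': array([-0.22128043,  0.38303519,  0.22612376]), 'wrist_torque': array([ 0.04593484,  0.00513678, -0.06126253]), 'finger_gap': 0.08724861024438552}
0.0187
scene {'image': 0, 'camera_matrix': [[452.8676, 0.0, 257.3822], [0.0, 452.8676, 189.6985], [0.0, 0.0, 1.0]], 'origin': [-0.0788, -0.6409, 0.8905], 'attitude': [44.8823, 0.6524, -46.2009]}
side {'image': 0, 'camera_matrix': [[445.6248, 0.0, 251.177], [0.0, 445.6248, 201.8164], [0.0, 0.0, 1.0]], 'origin': [0.4798, -1.0585, 0.6079], 'attitude': [62.2472, 1.1899, -2.1407]}
wrist {'image': 0, 'camera_matrix': [[295.9441, 0.0, 259.6243], [0.0, 295.9441, 194.5596], [0.0, 0.0, 1.0]], 'origin': [0.336, 0.5341, 0.3842], 'attitude': [-17.0094, -0.087, -114.7594]}
```

View pics/scene0.png

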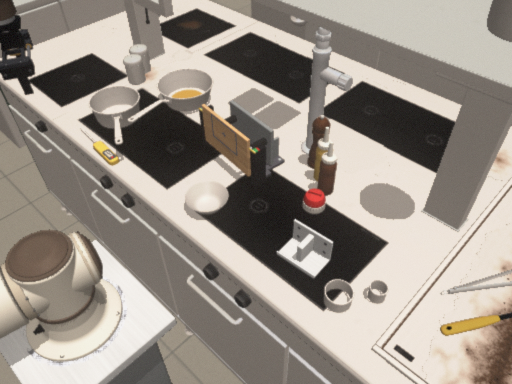

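View pics/side0.png

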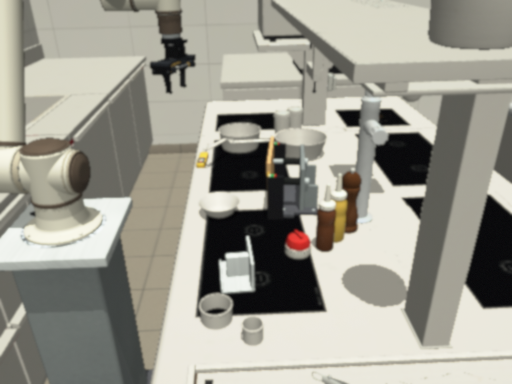

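View pics/wrist0.png

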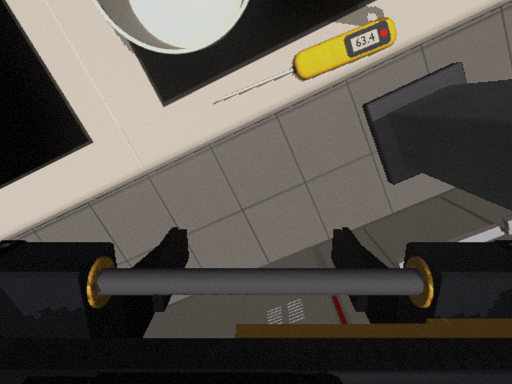

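```bash
cat > h.py <<'E'
import numpy as np,cv2
from scipy.spatial.transform import Rotation as R
from bench import manip
def Rm(rpy): return R.from_euler('xyz',rpy,degrees=True).as_matrix()
def proj(f,P):
    P=np.atleast_2d(P); c=(P-f["origin"])@Rm(f["attitude"]); c=c*[1,-1,-1]
    u=c@f["camera_matrix"].T; return u[:,:2]/u[:,2:]
def ray(f,uv):
    d=np.linalg.inv(f["camera_matrix"])@[uv[0],uv[1],1]; return Rm(f["attitude"])@(d*[1,-1,-1])
def onz(f,uv,z):
    d=ray(f,uv); o=np.array(f["origin"]); return o+d*(z-o[2])/d[2]
def crop(f,name,x0,y0,w,h,s):
    im=f["image"][y0:y0+h,x0:x0+w,::-1]; cv2.imwrite(f"pics/{name}.png",cv2.resize(im,None,fx=s,fy=s,interpolation=cv2.INTER_CUBIC))
E
python3 - <<'E'
from h import *
f=manip.grab_frame("scene"); crop(f,"c1",185,90,200,150,4)
crop(f,"c2",260,180,150,110,5)
print(onz(f,(305,250),0.02),onz(f,(207,198),0.02), onz(f,(338,296),0.018),onz(f,(378,291),.018),onz(f,(315,203),0.02))
f=manip.grab_frame("side"); crop(f,"c3",190,130,140,105,5)
crop(f,"c4",190,220,140,105,5)
E
```

```text
[ 0.47111225 -0.2576788   0.02      ] [0.42558248 0.04277458 0.02      ] [ 0.42469874 -0.38996866  0.018     ] [ 0.49570211 -0.44661413  0.018     ] [ 0.60815472 -0.17847275  0.02      ]
```

View pics/c1.png

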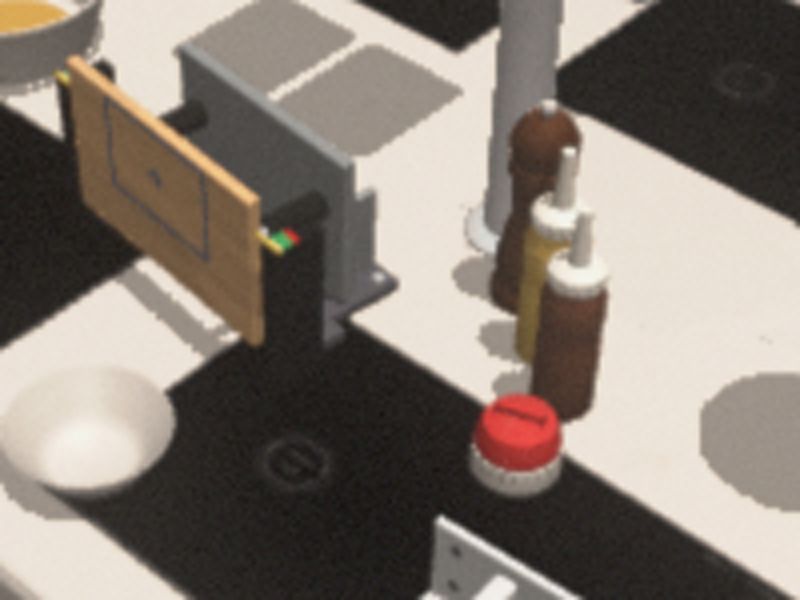

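View pics/c2.png

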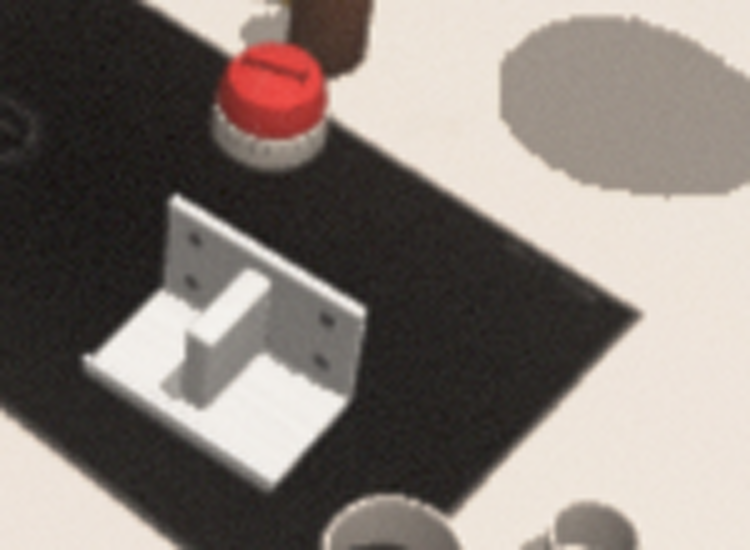

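View pics/c3.png

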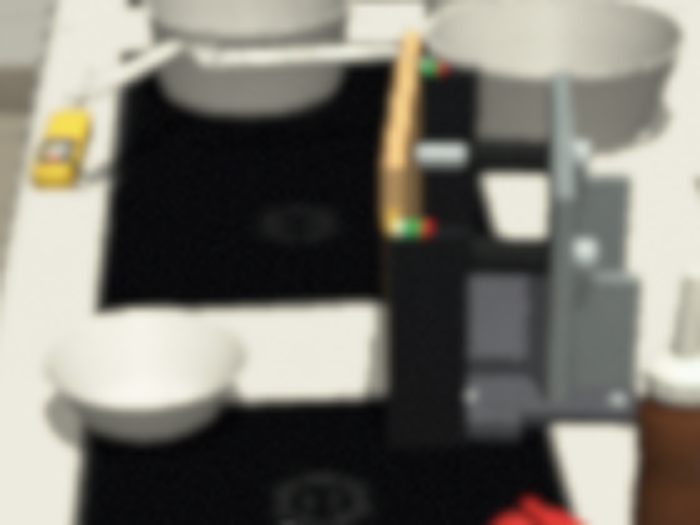

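View pics/c4.png

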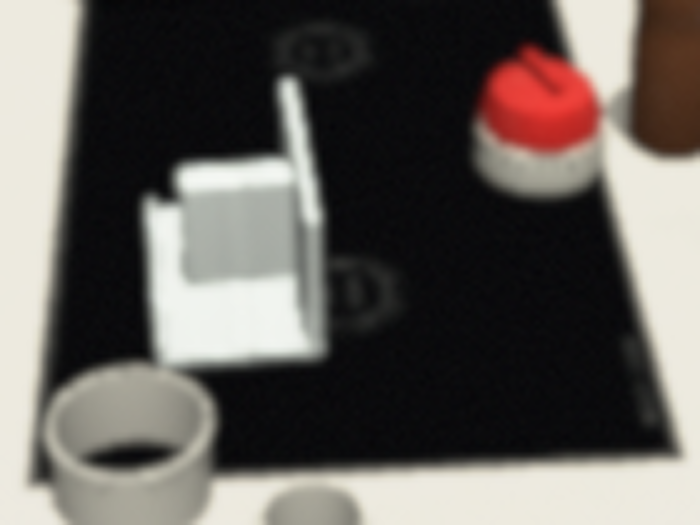

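```bash
cat > fit.py <<'E'
from h import *
from scipy.optimize import least_squares
import json
def T(p,P):
    c,s=np.cos(p[2]),np.sin(p[2]); P=np.array(P,float)/1000
    return np.c_[c*P[:,0]-s*P[:,1]+p[0],s*P[:,0]+c*P[:,1]+p[1],P[:,2]]
def fit(obs,p0):
    # obs: list of (frame,(x0,y0,s),[(P,uv)])
    def r(p):
        o=[]
        for f,(x0,y0,s),L in obs:
            uv=np.array([l[1] for l in L],float); uv=(uv+.5)/s-.5+[x0,y0]
            o.append((proj(f,T(p,[l[0] for l in L]))-uv).ravel())
        return np.concatenate(o)
    q=least_squares(r,p0,loss="soft_l1",f_scale=0.7)
    return q.x,r(q.x).reshape(-1,2)
E
python3 - <<'E'
from fit import *
S=manip.grab_frame("scene"); D=manip.grab_frame("side")
bs=[((35,55,70),(177,192)),((29,55,70),(170,203)),((35,-55,70),(366,308)),((29,-55,70),(359,317)),((35,-55,0),(351,402)),((-35,-55,0),(270,492)),((-35,55,12),(88,357)),((-21,8,60),(187,330)),((-21,-8,60),(208,347)),((29,-8,60),(270,290)),((29,8,60),(248,270))]
bd=[((35,55,70),(297,78)),((29,55,70),(280,80)),((35,-55,70),(322,213)),((29,-55,70),(307,218)),((35,-55,0),(326,355)),((-35,-55,0),(160,365)),((-21,8,60),(178,165)),((-21,-8,60),(183,187)),((29,-8,60),(297,183))]
for o in ([(S,(260,180,5),bs)],[(D,(190,220,5),bd)],[(S,(260,180,5),bs),(D,(190,220,5),bd)]):
    p,r=fit(o,[.47,-.257,0]); print(p[:2],np.degrees(p[2])); 
print(np.round(r,1).tolist())
ss=[((0,-105,30),(250,341)),((0,-105,158),(250,205)),((0,105,158),(70,65)),((0,105,30),(82,205)),((0,0,115),(154,178)),((0,57.5,154),(105,97)),((0,-57.5,154),(206,180)),((0,-57.5,76),(208,260)),((0,57.5,76),(115,185))]
q,r=fit([(S,(185,90,4),ss)],[.5,.05,0]); print(q[:2],np.degrees(q[2])); print(np.round(r,1).tolist())
for f,n,b in((S,"o1",(185,90,200,200)),(D,"o2",(170,100,200,220))):
    k=4 if n=="o1" else 4
    k=3;x0,y0,w,h=b
    im=cv2.resize(f["image"][y0:y0+h,x0:x0+w,::-1],None,fx=k,fy=k,interpolation=cv2.INTER_CUBIC)
    def L(p,A,c):
        uv=((proj(f,T(p,A))-[x0,y0]+.5)*k-.5); cv2.polylines(im,[np.round(uv*16).astype(int)],True,c,1,cv2.LINE_AA,4)
    L(p,[(35,55,70),(35,-55,70),(35,-55,0),(35,55,0)],(0,0,255)); L(p,[(-35,-55,0),(-35,55,0),(35,55,0),(35,-55,0)],(0,0,255)); L(p,[(-21,8,60),(-21,-8,60),(29,-8,60),(29,8,60)],(255,0,0))
    for x in(0,10): L(q,[(x,105,158),(x,-105,158),(x,-105,30),(x,105,30)],(0,0,255))
    L(q,[(0,57.5,154),(0,-57.5,154),(0,-57.5,76),(0,57.5,76)],(255,0,255))
    L(q,[(0,-127,0),(144,-127,0),(144,127,0),(0,127,0)],(255,0,255))
    L(q,[(0,-127,128),(20,-127,128),(20,127,128),(0,127,128)],(255,255,0))
    cv2.imwrite(f"pics/{n}.png",im)
E
```

```text
[ 0.46393143 -0.25877618] 3.458378637958237
[ 0.46385137 -0.25578474] 3.950632362798506
[ 0.46397714 -0.25802342] 3.6760197192769675
[[-0.5, 0.4], [-0.6, -0.4], [0.2, 0.2], [0.2, 0.0], [0.1, -0.4], [-0.6, 0.6], [-1.3, 0.1], [-1.0, -0.5], [0.5, -0.3], [0.7, -2.1], [-0.5, -1.4], [-0.1, 0.5], [0.6, 0.3], [0.1, 1.9], [0.1, 1.1], [-0.2, 0.6], [0.0, 1.3], [0.2, 0.3], [-0.4, 0.1], [0.0, -0.8]]
[0.56389086 0.11546109] -7.347197735389849
[[1.0, 2.4], [-0.3, 0.1], [-1.1, -1.2], [0.1, -0.6], [0.7, 0.5], [-0.1, -0.4], [-0.4, -1.3], [0.4, 1.3], [-0.3, -0.1]]
```

View pics/o1.png

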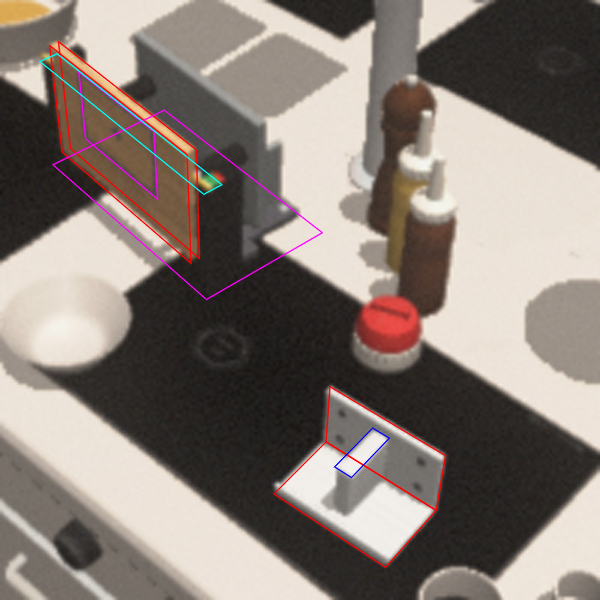

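View pics/o2.png

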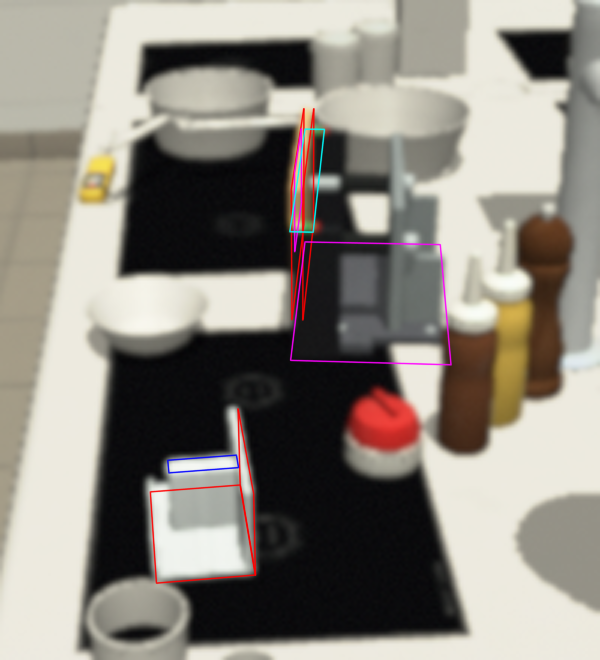

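Call:
move_arm:
  series:
    - [0.664,-0.533,0.04,151.5]
    - [0.664,-0.533,0.04,151.5]
    - [0.664,-0.533,0.04,151.5]
    - [0.664,-0.533,0.04,151.5]
    - [0.664,-0.533,0.04,151.5]
    - [0.664,-0.533,0.04,151.5]
    - [0.664,-0.533,0.04,151.5]
    - [0.664,-0.533,0.04,151.5]
  gripper: 0

```text
clock: 1.02
tool_pos: [0.3421, 0.2426, 0.2071]
ee_rot: [180.0, 0.0, -172.3]
contact_force: [1.4, 0.5, 0.0]
finger_gap: 0.0873
```

```bash
cat >> h.py <<'E'
def goto(x,y,z,yaw,o=None):
    o=o or manip.observe(); p=np.array(o["tool_pos"]); 
    M=R.from_euler('xyz',[180,0,o["ee_rot"][2]],degrees=True).as_matrix()
    d=M.T@(np.array([x,y,z])-p); t=-((yaw-o["ee_rot"][2]+180)%360-180)
    print("pose",np.round(p,4),np.round(o["ee_rot"],2),"F",np.round(o["contact_force"],1),"gap",round(o["finger_gap"],4),"t",round(o["clock"],2)); print("shift",np.round(d,4),"turn",round(t,2))
E
python3 -c "
from h import *
goto(.468,-.2578,.18,93.7)"
```

```text
pose [0.3421 0.2426 0.2071] [ 1.7996e+02  4.0000e-02 -1.7234e+02] F [1.4 0.5 0. ] gap 0.0873 t 1.02
shift [-0.0581 -0.5127  0.0271] turn 93.96
```

Call:
move_arm:
  series:
    - [-0.058,-0.513,0.027,94]
    - [-0.058,-0.513,0.027,94]
    - [-0.058,-0.513,0.027,94]
    - [-0.058,-0.513,0.027,94]
    - [-0.058,-0.513,0.027,94]
    - [-0.058,-0.513,0.027,94]
    - [-0.058,-0.513,0.027,94]
    - [-0.058,-0.513,0.027,94]

```text
clock: 1.68
tool_pos: [0.4252, -0.0799, 0.1899]
ee_rot: [179.9, 0.0, 130.3]
contact_force: [0.5, 1.2, -0.6]
finger_gap: 0.0869
```

```bash
python3 -c "
from h import *
goto(.468,-.2578,.18,93.7)"
```

```text
pose [ 0.4252 -0.0799  0.1899] [1.7992e+02 4.0000e-02 1.3033e+02] F [ 0.5  1.2 -0.6] gap 0.0869 t 1.68
shift [-0.1633 -0.0824  0.0099] turn 36.63
```

Call:
move_arm:
  series:
    - [-0.163,-0.082,0.01,36.5]
    - [-0.163,-0.082,0.01,36.5]
    - [-0.163,-0.082,0.01,36.5]
    - [-0.163,-0.082,0.01,36.5]
    - [-0.163,-0.082,0.01,36.5]
    - [-0.163,-0.082,0.01,36.5]
    - [-0.163,-0.082,0.01,36.5]
    - [-0.163,-0.082,0.01,36.5]

```text
clock: 2.35
tool_pos: [0.4687, -0.2543, 0.1794]
ee_rot: [-180.0, -0.0, 94.3]
contact_force: [0.0, 0.7, 0.2]
finger_gap: 0.087
```

```bash
python3 -c "
from h import *
goto(.468,-.2578,.0213,93.7)
f=manip.grab_frame('wrist'); crop(f,'w1',0,0,512,384,1.5); print(proj(f,[.468,-.2578,.06]),f['origin'],f['attitude'])"
```

```text
pose [ 0.4687 -0.2543  0.1794] [-1.7998e+02 -2.0000e-02  9.4280e+01] F [0.  0.7 0.2] gap 0.087 t 2.35
shift [-0.0034 -0.0009  0.1581] turn 0.58
[[255.71292571 186.87610987]] [ 0.38976578 -0.26001626  0.34209182] [-1.69781571e+01 -5.13355662e-02  9.42698888e+01]
```

View pics/w1.png

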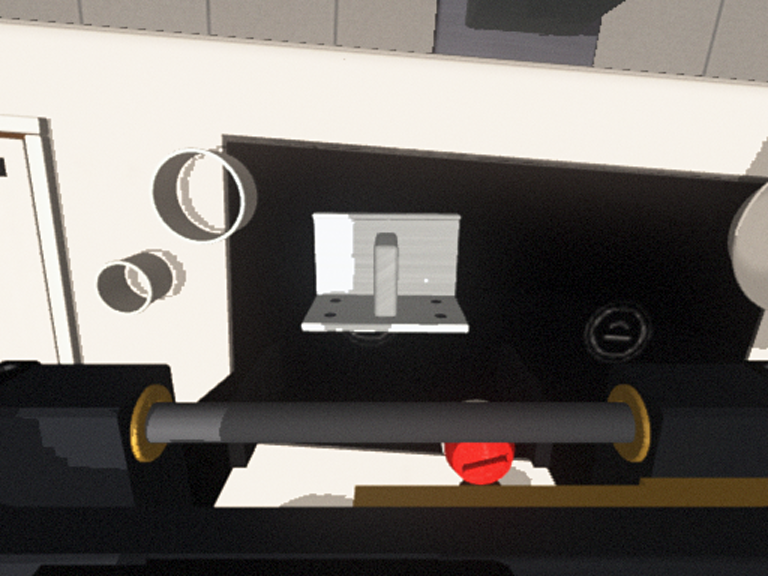

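Run:
```python
from fit import *
W=manip.grab_frame("wrist"); crop(W,"w2",190,130,140,100,5.5)
bw=[((35,55,70),(468,331)),((35,-55,70),(302,331)),((29,55,70),(467,323)),((29,-55,70),(304,323)),((-35,55,12),(461,214)),((-35,-55,12),(313,213)),((-21,8,60),(397,246)),((-21,-8,60),(374,246)),((29,8,60),(398,316)),((29,-8,60),(374,316))]
p,r=fit([(W,(0,0,1.5),bw)],[.464,-.258,0.06]); print(p[:2],np.degrees(p[2])); print(np.round(r,1).tolist())
goto(.468,-.2578,.0213,93.7)
```

```text
[ 0.46512771 -0.25635813] 4.058978717948578
[[0.7, 0.4], [0.1, 0.0], [1.7, 0.1], [-1.6, -0.3], [-0.1, -0.1], [-0.8, 0.1], [0.9, -0.9], [-0.4, -1.0], [-0.3, 1.1], [-0.0, 1.0]]
pose [ 0.4689 -0.2538  0.1799] [179.97  -0.    94.33] F [-1.3  0.6 -0.2] gap 0.087 t 2.45
shift [-0.0039 -0.0012  0.1586] turn 0.63
```

View pics/w2.png

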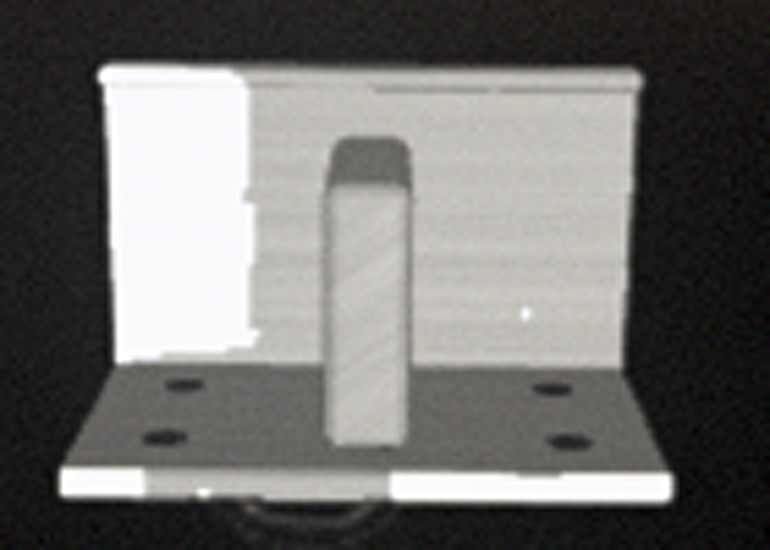

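Run:
```python
from fit import *
W=manip.grab_frame("wrist")
bw=[((35,55,70),(673,500)),((35,-55,70),(60,497)),((29,55,70),(664,474)),((29,-55,70),(62,468)),((-35,55,12),(642,70)),((-35,-55,12),(100,66)),((29,8,60),(408,445)),((29,-8,60),(327,443)),((-21,8,60),(411,187)),((-21,-8,60),(328,184))]
p,r=fit([(W,(190,130,5.5),bw)],[.464,-.258,0.06]); print(p[:2],np.degrees(p[2])); print(np.round(r,1).tolist())
g=T(p,[(4,0,40)])[0];print(g)
goto(g[0],g[1],.0213,90+np.degrees(p[2]))
```

```text
[ 0.46519    -0.25675402] 3.8455373259378787
[[-0.2, 0.4], [0.1, 0.2], [1.8, -0.5], [-0.6, -0.3], [0.4, 0.1], [-0.4, -0.0], [0.5, 0.9], [-0.6, 1.1], [0.6, -0.8], [-0.9, -0.4]]
[ 0.46918099 -0.25648575  0.04      ]
pose [ 0.469  -0.2538  0.18  ] [1.7996e+02 1.0000e-02 9.4330e+01] F [-0.  -0.5  0.7] gap 0.0868 t 2.5
shift [-0.0027 -0.      0.1587] turn 0.48
```

Call:
move_arm:
  series:
    - [-0.0028,0,0.035,0.5]
    - [-0.0028,0,0.07,0.5]
    - [-0.0028,0,0.105,0.5]
    - [-0.0028,0,0.13,0.5]
    - [-0.0028,0,0.148,0.5]
    - [-0.0028,0,0.156,0.5]
    - [-0.0028,0,0.159,0.5]
    - [-0.0028,0,0.159,0.5]

```text
clock: 3.17
tool_pos: [0.4697, -0.2572, 0.0207]
ee_rot: [180.0, 0.0, 93.8]
contact_force: [0.4, -0.6, 0.8]
finger_gap: 0.0869
```

```bash
python3 -c "
from h import *
goto(.4688,-.2567,.0213,93.8)
f=manip.grab_frame('wrist'); crop(f,'w3',0,0,512,384,1.5)
f=manip.grab_frame('side'); crop(f,'s3',180,200,140,120,5)"
```

```text
pose [ 0.4697 -0.2572  0.0207] [1.7999e+02 1.0000e-02 9.3760e+01] F [ 0.4 -0.6  0.8] gap 0.0869 t 3.17
shift [ 0.0006 -0.0009 -0.0006] turn -0.04
```

View pics/w3.png

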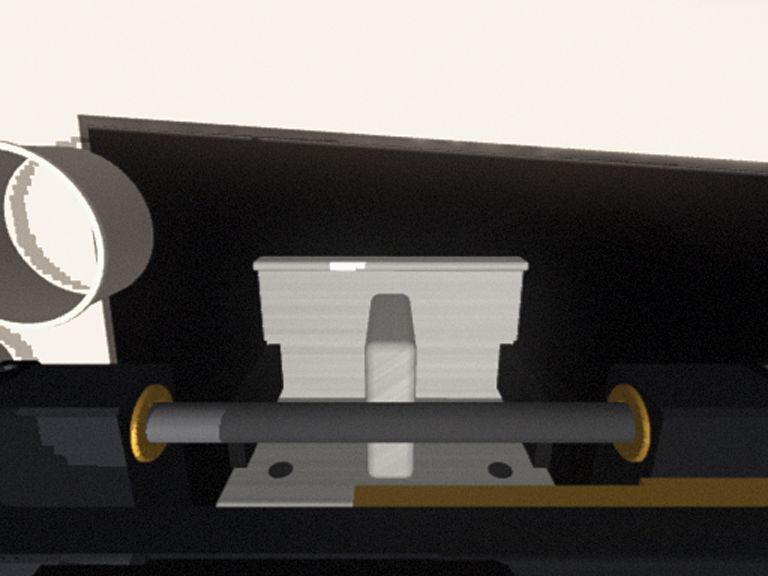

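View pics/s3.png

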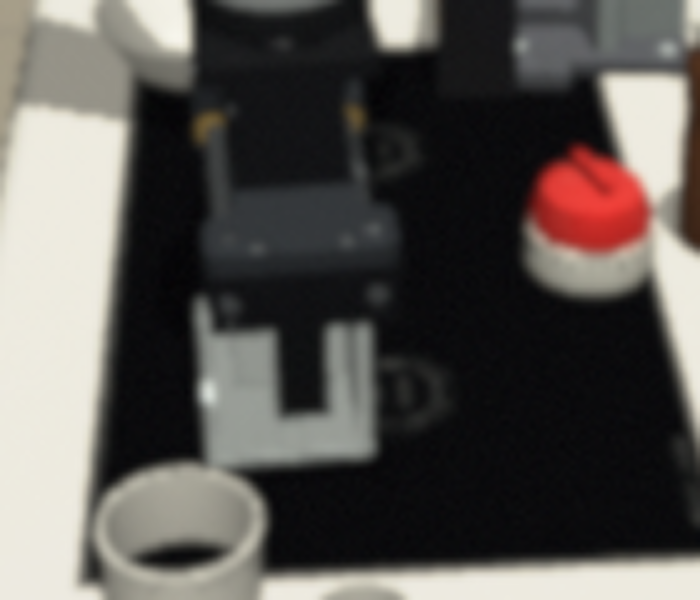

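Call:
move_arm:
  series:
    - [0,0,0,0]
    - [0,0,0,0]
    - [0,0,0,0]
    - [0,0,0,0]
    - [0,0,0,0]
    - [0,0,0,0]
    - [0,0,0,0]
    - [0,0,0,0]
  gripper: 255

```text
clock: 3.93
tool_pos: [0.4692, -0.2577, 0.0204]
ee_rot: [-180.0, -0.0, 93.7]
contact_force: [-0.6, -0.8, 0.1]
finger_gap: 0.0413
```

Call:
move_arm:
  series:
    - [0,0,0,0]
    - [0,0,0,0]
    - [0,0,0,0]
    - [0,0,0,0]
    - [0,0,0,0]
    - [0,0,0,0]
    - [0,0,0,0]
    - [0,0,0,0]

```text
clock: 4.6
tool_pos: [0.4692, -0.2576, 0.0204]
ee_rot: [-180.0, -0.0, 93.7]
contact_force: [-0.2, -0.0, -0.6]
finger_gap: 0.0157
```

```bash
python3 -c "
from h import *
goto(.4688,-.2567,.0213,93.8)"
```

```text
pose [ 0.4692 -0.2576  0.0204] [-179.99   -0.     93.67] F [-0.2 -0.  -0.6] gap 0.0157 t 4.6
shift [ 0.001  -0.0004 -0.0009] turn -0.13
```

Call:
move_arm:
  series:
    - [0,0,-0.003,0]
    - [0,0,-0.01,0]
    - [0,0,-0.025,0]
    - [0,0,-0.045,0]
    - [0,0,-0.065,0]
    - [0,0,-0.083,0]
    - [0,0,-0.092,0]
    - [0,0,-0.095,0]

```text
clock: 5.27
tool_pos: [0.4701, -0.2579, 0.1175]
ee_rot: [179.8, 0.1, 93.7]
contact_force: [0.7, -0.2, -4.0]
finger_gap: 0.016
```

```bash
python3 -c "
from h import *
goto(.4736,.1271,.116,82.65)
f=manip.grab_frame('wrist'); crop(f,'w4',0,0,512,384,1.5)
f=manip.grab_frame('side'); crop(f,'s4',180,150,140,120,5)"
```

```text
pose [ 0.4701 -0.2579  0.1175] [1.798e+02 6.000e-02 9.367e+01] F [ 0.7 -0.2 -4. ] gap 0.016 t 5.27
shift [0.384  0.0282 0.0015] turn 11.02
```

View pics/s4.png

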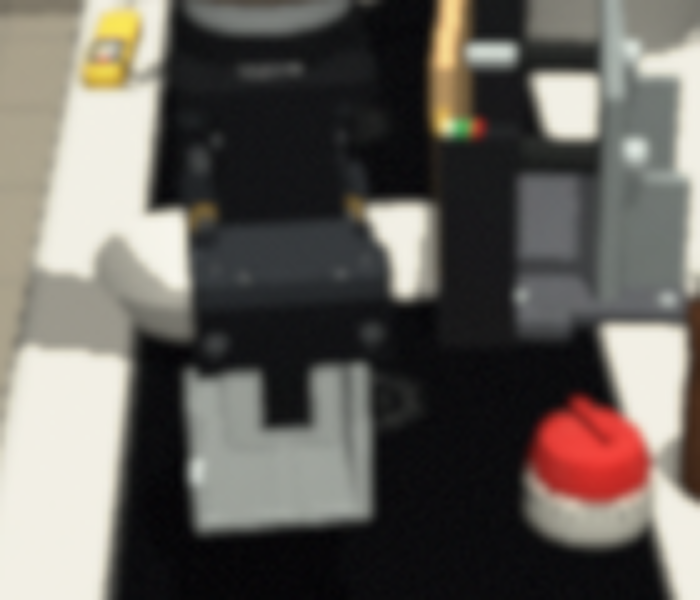

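Call:
move_arm:
  series:
    - [0.015,0.0011,0,0.4]
    - [0.045,0.0033,0,1.3]
    - [0.08,0.006,0,2.3]
    - [0.115,0.0085,0,3.3]
    - [0.15,0.011,0,4.3]
    - [0.185,0.0135,0,5.3]
    - [0.215,0.0158,0,6.2]
    - [0.24,0.0176,0,6.9]

```text
clock: 6.03
tool_pos: [0.4703, -0.0152, 0.1142]
ee_rot: [-179.8, 0.0, 86.8]
contact_force: [-0.2, -1.1, -2.7]
finger_gap: 0.0161
```

```bash
python3 -c "
from h import *
goto(.4736,.1271,.116,82.65)"
```

```text
pose [ 0.4703 -0.0152  0.1142] [-1.7984e+02  4.0000e-02  8.6780e+01] F [-0.2 -1.1 -2.7] gap 0.0161 t 6.03
shift [ 0.1423 -0.0047 -0.0018] turn 4.13
```

Call:
move_arm:
  series:
    - [0.025,-0.0008,0,0.7]
    - [0.055,-0.0018,0,1.6]
    - [0.085,-0.0028,0,2.5]
    - [0.11,-0.0036,0,3.2]
    - [0.128,-0.0042,0,3.7]
    - [0.138,-0.0046,0,4]
    - [0.142,-0.0047,0,4.1]
    - [0.142,-0.0047,0,4.1]

```text
clock: 6.7
tool_pos: [0.4743, 0.1251, 0.1147]
ee_rot: [-179.9, 0.1, 82.7]
contact_force: [0.7, -0.7, -2.4]
finger_gap: 0.0157
```

```bash
python3 -c "
from h import *
goto(.4736,.1271,.1013,82.65)
f=manip.grab_frame('wrist'); crop(f,'w5',0,0,512,384,1.5)
f=manip.grab_frame('side'); crop(f,'s5',190,100,140,120,5)
f=manip.grab_frame('scene'); crop(f,'c5',165,80,140,120,5)"
```

```text
pose [0.4743 0.1251 0.1147] [-1.7991e+02  7.0000e-02  8.2720e+01] F [ 0.7 -0.7 -2.4] gap 0.0157 t 6.7
shift [ 0.0019 -0.0009  0.0134] turn 0.07
```

View pics/w5.png

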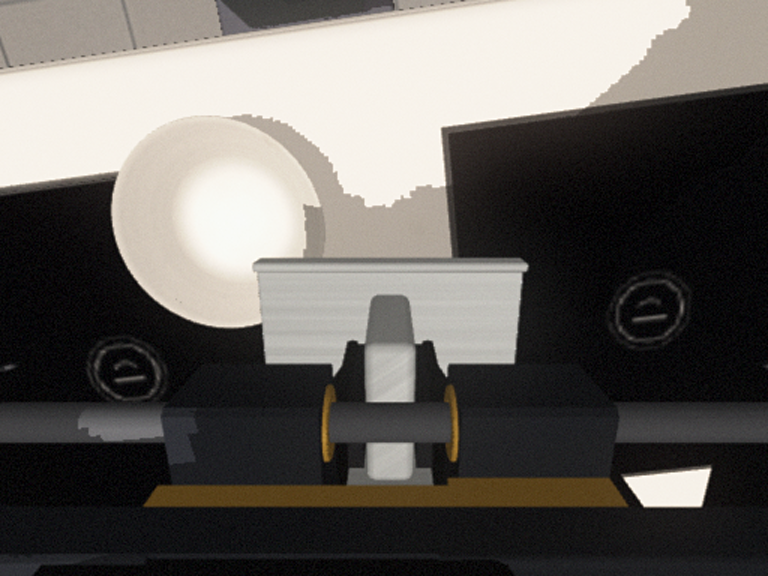

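View pics/s5.png

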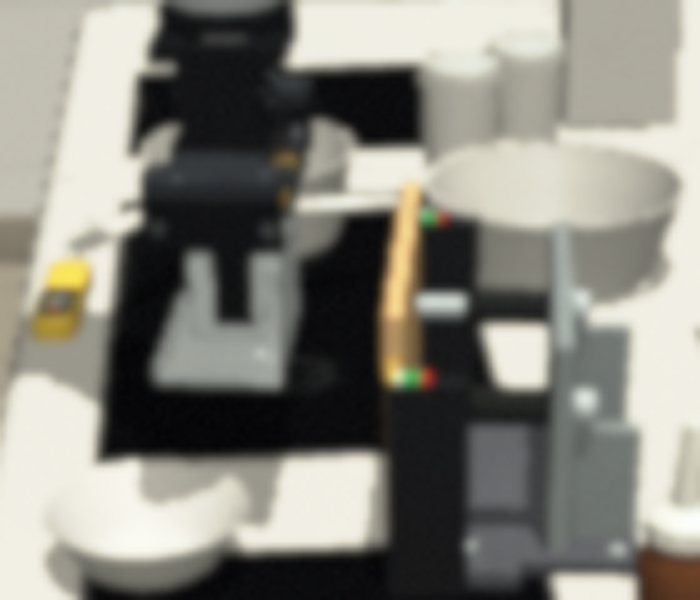

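View pics/c5.png

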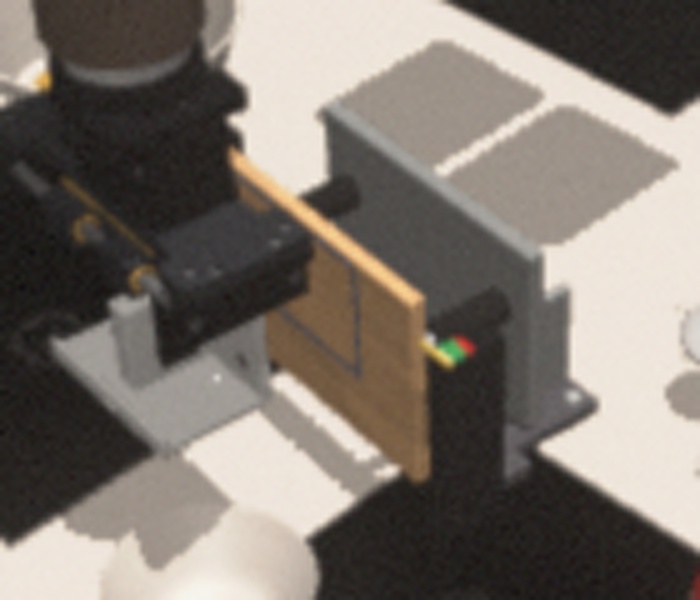

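Run:
```python
import cv2
for n,(x,y,w,h,s) in {"scene0":(195,98,70,82,8),"side0":(255,130,70,90,7)}.items():
    im=cv2.imread(f"pics/{n}.png")[y:y+h,x:x+w]; im=cv2.resize(im,None,fx=s,fy=s,interpolation=cv2.INTER_CUBIC)
    if n=="scene0": im=cv2.convertScaleAbs(im,alpha=1.5)
    cv2.imwrite(f"pics/z_{n}.png",im[:600,:800])
```

```text
(no output)
```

View pics/z_scene0.png

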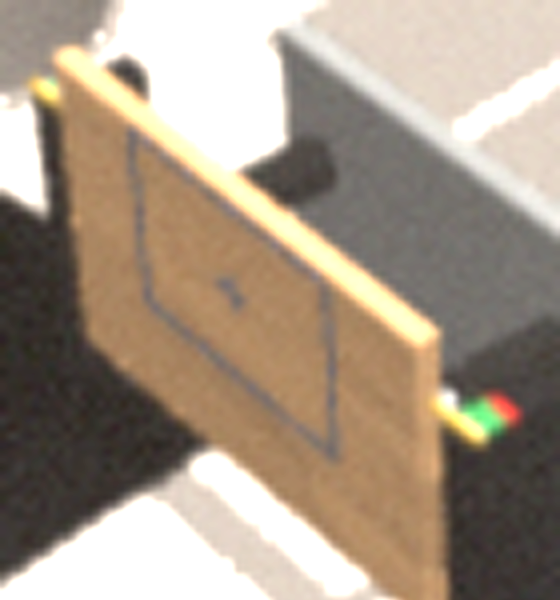

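View pics/z_side0.png

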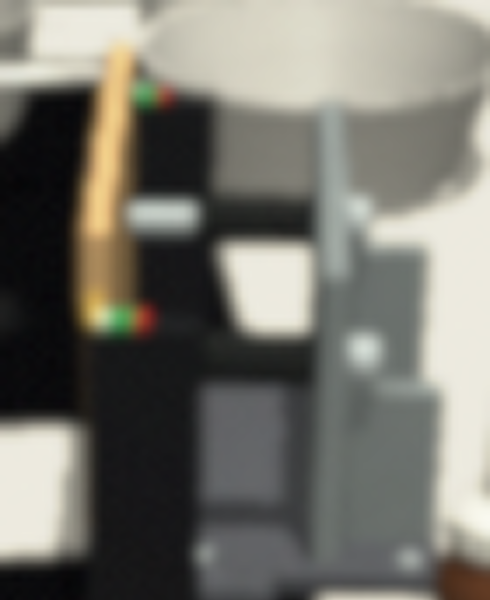

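Run:
```python
from fit import *
S=manip.grab_frame("scene"); D=manip.grab_frame("side")
s=[((0,57.5,154),(132,130)),((0,-57.5,154),(324,283)),((0,-57.5,76),(335,456)),((0,57.5,76),(150,300)),((0,0,115),(230,293)),((0,105,158),(59,66)),((0,-105,158),(418,350)),((10,-105,158),(439,331)),((0,105,30),(88,338))]
d=[((0,-105,158),(78,230)),((0,105,158),(111,45)),((10,105,158),(134,45)),((13,-116,128),(119,318)),((13,116,128),(147,93))]
A=(S,(195,98,8),s);B=(D,(255,130,7),d)
for o in([A],[B],[A,B]):
    q,r=fit(o,[.56,.11,-.12]); print(np.round(q[:2],4),np.degrees(q[2]));print(np.round(r,1).tolist())
```

```text
[0.5648 0.1167] -8.074441835980876
[[-0.1, -0.8], [0.4, 0.2], [0.3, 1.1], [-0.1, 0.3], [0.5, 0.1], [-0.6, -1.6], [-0.5, -0.5], [0.0, 0.3], [0.0, -0.0]]
[0.5633 0.1163] -7.43897383840712
[[0.5, 0.2], [0.2, -0.4], [0.2, -0.4], [-0.5, -0.0], [-0.5, 0.9]]
[0.5641 0.1164] -7.689480909904858
[[-0.4, -0.5], [0.4, 0.3], [0.3, 1.2], [-0.3, 0.5], [0.4, 0.3], [-0.9, -1.4], [-0.4, -0.4], [0.1, 0.4], [-0.3, 0.2], [0.7, 0.1], [0.6, -0.4], [0.6, -0.4], [-0.4, -0.1], [-0.1, 0.9]]
```

```bash
python3 -c "
from h import *
goto(.5186,.1223,.1004,82.4)"
```

```text
pose [0.4746 0.1239 0.1154] [-1.7997e+02  2.0000e-02  8.2590e+01] F [-0.3 -0.3 -2.8] gap 0.016 t 6.95
shift [0.004  0.0438 0.015 ] turn 0.19
```

Call:
move_arm:
  series:
    - [0.001,0.005,0.002,0.1]
    - [0.002,0.014,0.005,0.2]
    - [0.003,0.024,0.009,0.2]
    - [0.004,0.033,0.012,0.2]
    - [0.004,0.04,0.014,0.2]
    - [0.004,0.043,0.015,0.2]
    - [0.004,0.044,0.015,0.2]
    - [0.004,0.044,0.015,0.2]

```text
clock: 7.62
tool_pos: [0.519, 0.1231, 0.1002]
ee_rot: [-180.0, 0.0, 82.4]
contact_force: [-0.3, -0.3, -1.9]
finger_gap: 0.0156
```

```bash
python3 -c "
from h import *
goto(.5334,.1203,.1004,82.4)
f=manip.grab_frame('wrist'); crop(f,'w6',100,150,300,190,2.6)
f=manip.grab_frame('side'); crop(f,'s6',220,110,100,85,7)
f=manip.grab_frame('scene'); crop(f,'c6',180,95,100,85,7)
goto(.5334,.1203,.1004,82.4)
"
```

```text
pose [0.519  0.1231 0.1002] [-1.7996e+02  2.0000e-02  8.2440e+01] F [-0.3 -0.3 -1.9] gap 0.0156 t 7.62
shift [-0.0009  0.0146 -0.0002] turn 0.04
pose [0.5186 0.1233 0.1006] [-180.     -0.     82.48] F [-0.8  0.4 -2.4] gap 0.0157 t 7.77
shift [-0.0011  0.015   0.0002] turn 0.08
```

View pics/c6.png

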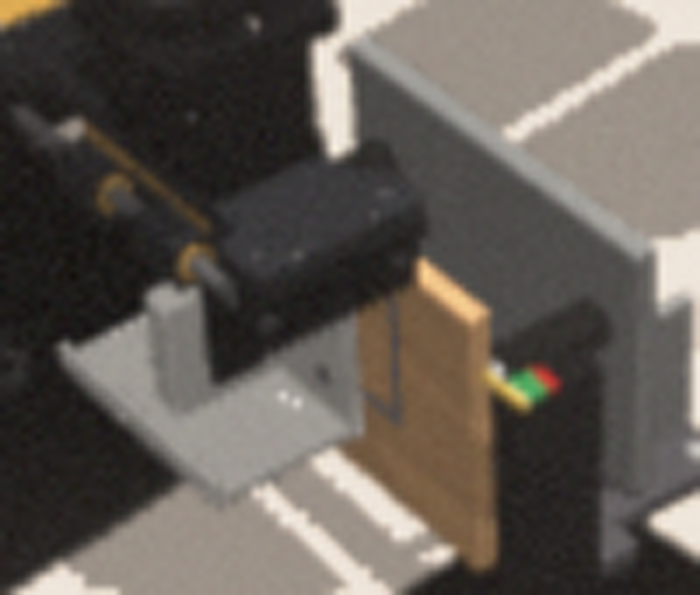

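View pics/s6.png

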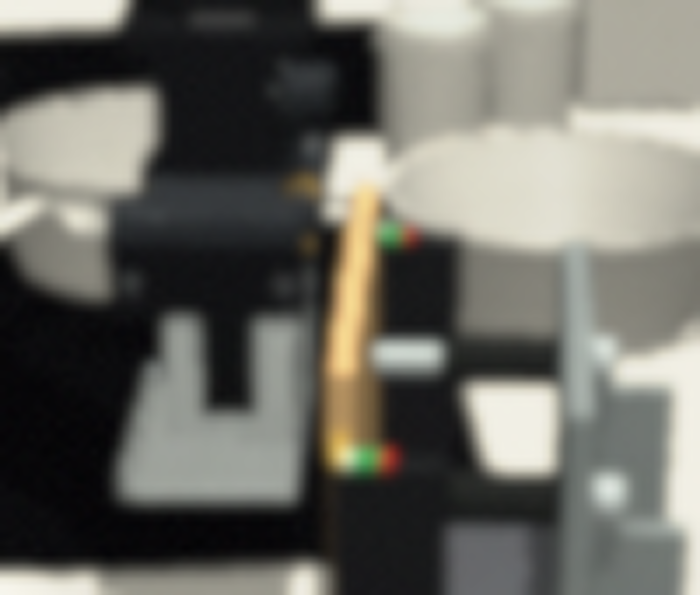

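View pics/w6.png

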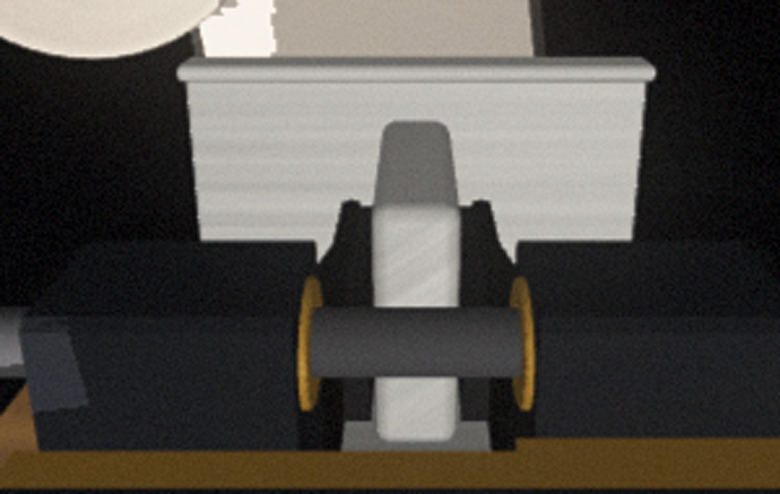

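```bash
cat > rel.py <<'E'
from fit import *
def fit3(f,o,L,yaw,p0):
    x0,y0,s=o; uv=(np.array([l[1] for l in L],float)+.5)/s-.5+[x0,y0]
    def r(p): 
        Q=T([p[0],p[1],np.radians(yaw)],[l[0] for l in L]); Q[:,2]+=p[2]; return (proj(f,Q)-uv).ravel()
    q=least_squares(r,p0,loss="soft_l1",f_scale=.7); return q.x,np.round(r(q.x).reshape(-1,2),1).tolist()
s=[((0,57.5,154),(132,130)),((0,-57.5,154),(324,283)),((0,-57.5,76),(335,456)),((0,57.5,76),(150,300)),((0,0,115),(230,293)),((0,105,158),(59,66)),((0,-105,158),(418,350)),((10,-105,158),(439,331)),((0,105,30),(88,338))]
d=[((0,-105,158),(78,230)),((0,105,158),(111,45)),((10,105,158),(134,45)),((13,-116,128),(119,318)),((13,116,128),(147,93))]
E
python3 - <<'E'
from rel import *
S=manip.grab_frame("scene"); D=manip.grab_frame("side")
a,r=fit3(S,(195,98,8),s,-7.6,[.56,.11,0]); print("stand scene",np.round(a,4),r)
b,r=fit3(S,(180,95,7),[((35,-55,0),(362,432)),((-35,-55,0),(225,500)),((-35,55,12),(62,345)),((-21,8,60),(150,292))],-7.5,[.51,.12,.08]); print("br scene",np.round(b,4),r)
a2,r=fit3(D,(255,130,7),d,-7.6,[.56,.11,0]); print("stand side",np.round(a2,4),r)
b2,r=fit3(D,(220,110,7),[((35,-55,0),(301,504)),((-35,-55,0),(115,502)),((-35,-55,12),(122,468))],-7.5,[.51,.12,.08]); print("br side",np.round(b2,4),r)
c,sn=np.cos(np.radians(-7.6)),np.sin(np.radians(-7.6))
for x,y in((a,b),(a2,b2)):
    e=y-x; print("rel along",c*e[0]+sn*e[1],"lat",-sn*e[0]+c*e[1],"z",e[2])
# pred
o=manip.observe(); p=o["tool_pos"]; e=p[:2]-[.564,.1162]; print("tcp rel", c*e[0]+sn*e[1]-.0042,-sn*e[0]+c*e[1])
E
```

```text
stand scene [ 0.583  0.138 -0.022] [[0.1, -0.1], [0.2, 0.2], [0.1, 0.5], [0.1, 0.4], [0.5, 0.1], [-0.2, -0.7], [-0.8, -0.8], [-0.5, 0.1], [0.3, -0.0]]
br scene [0.5412 0.1544 0.0465] [[0.2, -0.4], [-0.5, 0.4], [0.8, -0.2], [-0.3, 0.2]]
stand side [ 0.5637  0.1223 -0.0025] [[0.4, 0.1], [0.3, -0.3], [0.3, -0.3], [-0.7, -0.1], [-0.5, 1.0]]
br side [0.5123 0.0736 0.103 ] [[0.1, -0.1], [0.5, -0.3], [-0.6, 0.4]]
rel along -0.04356274009986548 lat 0.010706683907972941 z 0.06849582583864167
rel along -0.04441929322436676 lat -0.05511633301296951 z 0.10549939213353335
tcp rel -0.050071052851793585 0.0011553299410503514
```

```bash
cat >> rel.py <<'E'
def joint(cams,tcp,yawb,pri=(0.0015,0.0015,.0008)):
    # cams: list (f, stand_off, stand_pts, br_off, br_pts)
    P0=np.r_[.564,.1162,np.radians(-7.6), tcp[0]-.0042,tcp[1]+.0005,tcp[2]-.0204,np.radians(yawb),np.zeros(2*len(cams))]
    sg=np.r_[.02,.02,.05,pri,np.radians(.4),np.ones(2*len(cams))*1.5]
    px=lambda o,L:(np.array([l[1] for l in L],float)+.5)/o[2]-.5+[o[0],o[1]]
    def r(p,full=True):
        out=[]
        for i,(f,so,sl,bo,bl) in enumerate(cams):
            bb=p[7+2*i:9+2*i]
            out.append((proj(f,T(p[:3],[l[0] for l in sl]))+bb-px(so,sl)).ravel())
            Q=T([p[3],p[4],p[6]],[l[0] for l in bl]);Q[:,2]+=p[5]
            out.append((proj(f,Q)+bb-px(bo,bl)).ravel())
        res=np.concatenate(out)/.5
        return np.r_[res,(p-P0)/sg] if full else res*.5
    q=least_squares(r,P0,loss="soft_l1",x_scale=sg); p=q.x
    C=np.linalg.inv(q.jac.T@q.jac)
    c,sn=np.cos(p[2]),np.sin(p[2]); e=p[3:5]-p[:2]
    print("stand",np.round(p[:2],4),np.degrees(p[2]),"br",np.round(p[3:6],4),np.degrees(p[6]),"bias",np.round(p[7:],2))
    print("gap mm",-(c*e[0]+sn*e[1]+.035)*1000,"lat",(-sn*e[0]+c*e[1])*1000,"z",p[5]*1000,"dyaw",np.degrees(p[6]-p[2]),"sd",np.round(np.sqrt(np.diag(C))[:7]*1000,1))
    print(np.round(r(p,False).reshape(-1,2),1).tolist()); return p
E
python3 - <<'E'
from rel import *
S=manip.grab_frame("scene"); D=manip.grab_frame("side")
joint([(S,(195,98,8),s,(180,95,7),[((35,-55,0),(362,432)),((-35,-55,0),(225,500)),((-35,55,12),(62,345)),((-21,8,60),(150,292))]),
(D,(255,130,7),d,(220,110,7),[((35,-55,0),(301,504)),((-35,-55,0),(115,502))])],manip.observe()["tool_pos"],-7.5)
goto(.5334,.1203,.1004,82.4)
E
```

```text
stand [0.5643 0.1195] -7.774885931652161 br [0.5149 0.1239 0.0804] -7.390469268939646 bias [ 0.85  0.3  -0.4   0.48]
gap mm 14.477362300163007 lat -2.3638453678522917 z 80.42216771210467 dyaw 0.38441666271251507 sd [1.8 2.  5.9 1.4 1.4 0.7 6.7]
[[-0.2, -0.7], [0.5, 0.1], [0.4, 1.0], [-0.1, 0.3], [0.5, 0.1], [-0.7, -1.6], [-0.4, -0.6], [0.1, 0.2], [-0.0, 0.0], [1.3, 0.1], [-0.3, 1.4], [0.1, -0.2], [-0.7, -0.2], [0.2, 0.1], [0.2, -0.3], [0.3, -0.3], [-0.9, -0.1], [-0.5, 1.0], [-0.4, 0.1], [1.2, -0.1]]
pose [0.5188 0.1234 0.1008] [ 1.7998e+02 -1.0000e-02  8.2490e+01] F [-0.2 -0.4 -2.4] gap 0.0158 t 7.97
shift [-0.0012  0.0149  0.0004] turn 0.09
```

Call:
move_arm:
  series:
    - [0,0.002,0,0]
    - [0,0.005,0,0]
    - [0,0.008,0,0]
    - [0,0.01,0,0]
    - [0,0.011,0,0]
    - [0,0.011,0,0]

```text
clock: 8.47
tool_pos: [0.5302, 0.1218, 0.1004]
ee_rot: [-180.0, 0.0, 82.4]
contact_force: [0.4, -0.1, -2.6]
finger_gap: 0.0154
```

```bash
python3 -c "
from h import *
goto(.5334,.1203,.1004,82.4)
f=manip.grab_frame('side'); crop(f,'s7',240,130,60,60,10)
f=manip.grab_frame('scene'); crop(f,'c7',205,110,60,60,10)
n=np.array([.9912,-.1323,0]);l=np.array([.1323,.9912,0]);m=np.array([.564,.1162,0])
P=[m-.0575*l+[0,0,.076],m-.055*l+[0,0,.080],m-.055*l+[0,0,.080]-.004*n,m-.0575*l+[0,0,.154],m-.055*l+[0,0,.15]]
print((proj(f,P)-[205,110]+.5)*10-.5)
"
```

```text
pose [0.5302 0.1218 0.1004] [-180.      0.     82.45] F [ 0.4 -0.1 -2.6] gap 0.0154 t 8.47
shift [-0.0011  0.0034 -0.    ] turn 0.05
[[322.72394609 462.85353732]
 [316.6305044  447.16124412]
 [304.91631272 453.21531493]
 [309.77147667 237.25104945]
 [304.79416285 244.76224681]]
```

View pics/c7.png

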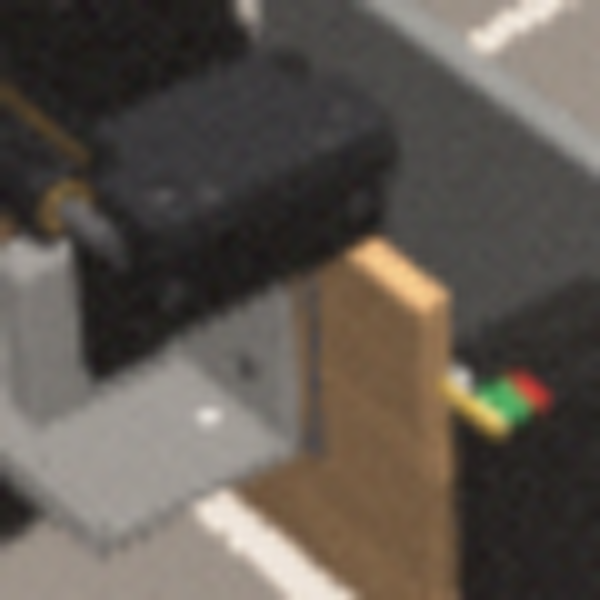

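View pics/s7.png

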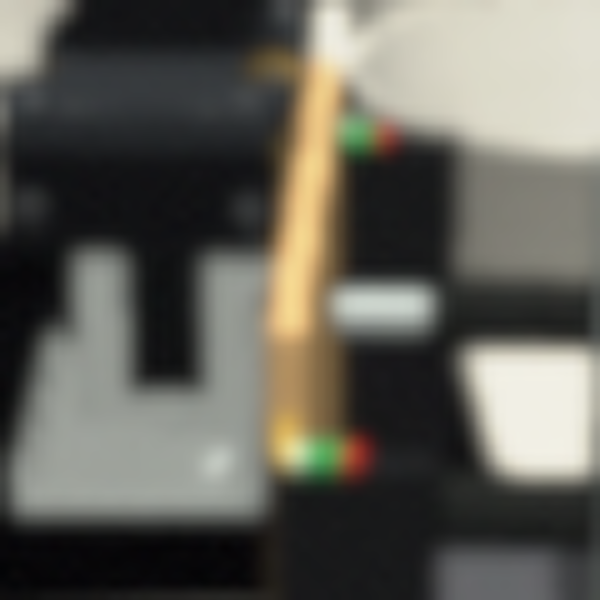

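Call:
move_arm:
  series:
    - [0,0.001,0,0]
    - [0,0.002,0,0]
    - [0,0.003,0,0]
    - [0,0.0035,0,0]
    - [0,0.004,0,0]
    - [0,0.004,0,0]

```text
clock: 9.07
tool_pos: [0.5339, 0.1214, 0.1005]
ee_rot: [180.0, -0.0, 82.5]
contact_force: [0.3, 1.0, -2.9]
finger_gap: 0.0155
```

```bash
cat > look.py <<'E'
from h import *
import sys
t=sys.argv[1]
goto(.5334,.1203,.1004,82.4)
f=manip.grab_frame('side'); a=cv2.resize(f["image"][130:190,240:300,::-1],None,fx=9,fy=9,interpolation=cv2.INTER_CUBIC)
g=manip.grab_frame('scene'); b=cv2.resize(g["image"][110:170,205:265,::-1],None,fx=9,fy=9,interpolation=cv2.INTER_CUBIC)
cv2.imwrite(f"pics/s{t}.png",a); cv2.imwrite(f"pics/c{t}.png",cv2.convertScaleAbs(b,alpha=1.4))
goto(.5334,.1203,.1004,82.4)
E
python3 look.py 8
```

```text
pose [0.5339 0.1214 0.1005] [180.    -0.    82.47] F [ 0.3  1.  -2.9] gap 0.0155 t 9.07
shift [-0.0011 -0.0003  0.0001] turn 0.07
pose [0.5338 0.1214 0.1005] [-180.      0.     82.47] F [ 0.4 -0.5 -3.3] gap 0.0158 t 9.17
shift [-0.0011 -0.0002  0.0001] turn 0.07
```

View pics/c8.png

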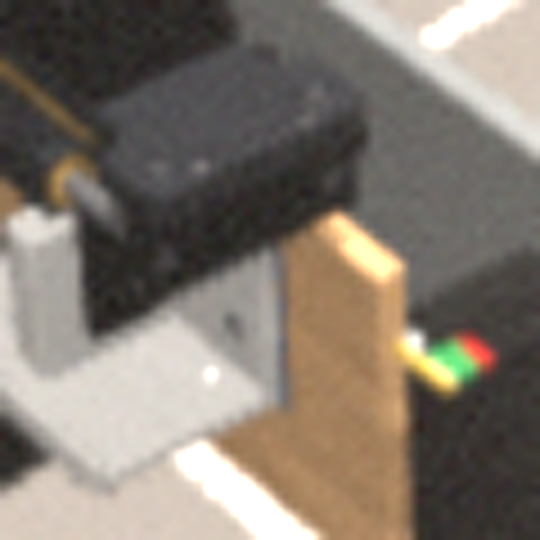

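View pics/s8.png

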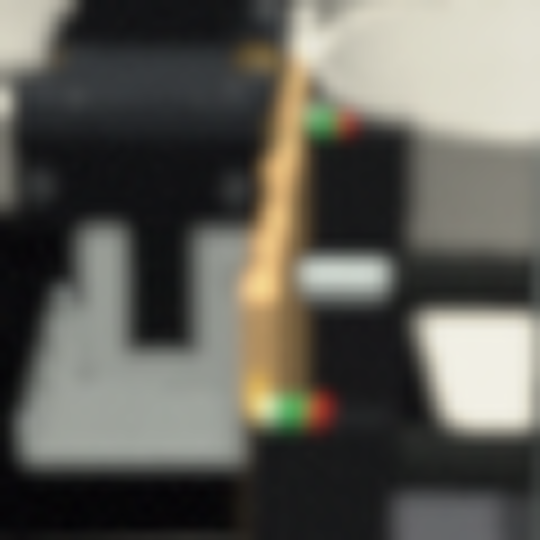

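Call:
move_arm:
  series:
    - [0,0.0003,0,0]
    - [0,0.0006,0,0]
    - [0,0.0009,0,0]
    - [0,0.0012,0,0]
    - [0,0.0012,0,0]

```text
clock: 9.58
tool_pos: [0.5345, 0.1211, 0.1005]
ee_rot: [-179.9, 0.0, 82.5]
contact_force: [-3.0, 0.7, -2.1]
finger_gap: 0.0158
```

```bash
python3 look.py 9
```

```text
pose [0.5345 0.1211 0.1005] [-1.7994e+02  2.0000e-02  8.2480e+01] F [-3.   0.7 -2.1] gap 0.0158 t 9.58
shift [-0.001  -0.001   0.0001] turn 0.08
pose [0.5345 0.1212 0.1004] [-1.7995e+02  2.0000e-02  8.2480e+01] F [-1.7 -0.1 -1.5] gap 0.0157 t 9.68
shift [-0.001 -0.001  0.   ] turn 0.08
```

View pics/c9.png

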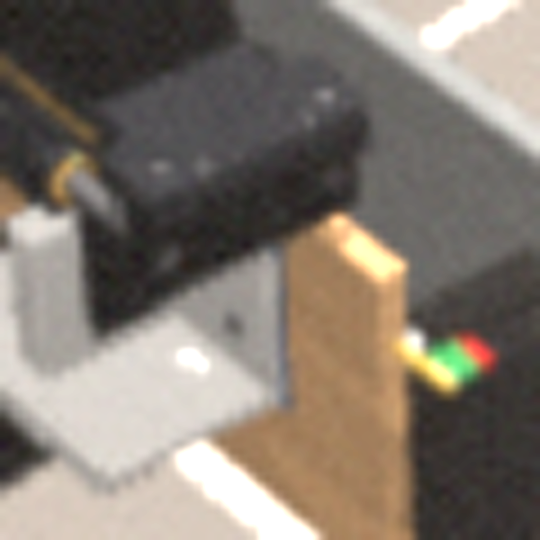

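Run:
```python
from h import *
f=manip.grab_frame('scene'); a=f["image"].astype(int); b=cv2.imread("pics/scene0.png")[:,:,::-1].astype(int)
np.set_printoptions(linewidth=200)
for v in (142,145,148,151,154,156):
    print(v,"now",[tuple(x) for x in a[v,232:243]]); print("    was",[tuple(x) for x in b[v,232:243]])
print("col");
```

```text
142 now [(np.int64(115), np.int64(111), np.int64(107)), (np.int64(116), np.int64(113), np.int64(109)), (np.int64(123), np.int64(120), np.int64(116)), (np.int64(116), np.int64(115), np.int64(111)), (np.int64(82), np.int64(77), np.int64(76)), (np.int64(110), np.int64(86), np.int64(65)), (np.int64(115), np.int64(91), np.int64(65)), (np.int64(117), np.int64(93), np.int64(69)), (np.int64(116), np.int64(91), np.int64(66)), (np.int64(115), np.int64(92), np.int64(65)), (np.int64(117), np.int64(93), np.int64(67))]
    was [(np.int64(117), np.int64(92), np.int64(68)), (np.int64(117), np.int64(90), np.int64(67)), (np.int64(116), np.int64(92), np.int64(68)), (np.int64(112), np.int64(88), np.int64(69)), (np.int64(84), np.int64(73), np.int64(66)), (np.int64(112), np.int64(92), np.int64(70)), (np.int64(111), np.int64(86), np.int64(60)), (np.int64(118), np.int64(94), np.int64(68)), (np.int64(118), np.int64(91), np.int64(67)), (np.int64(114), np.int64(89), np.int64(65)), (np.int64(117), np.int64(91), np.int64(68))]
145 now [(np.int64(109), np.int64(107), np.int64(103)), (np.int64(119), np.int64(116),
[... 4280 characters left out ...]
.int64(66)), (np.int64(120), np.int64(92), np.int64(68)), (np.int64(120), np.int64(93), np.int64(67)), (np.int64(115), np.int64(88), np.int64(64)), (np.int64(120), np.int64(95), np.int64(70))]
    was [(np.int64(110), np.int64(87), np.int64(63)), (np.int64(108), np.int64(85), np.int64(60)), (np.int64(113), np.int64(88), np.int64(65)), (np.int64(115), np.int64(91), np.int64(68)), (np.int64(110), np.int64(90), np.int64(67)), (np.int64(113), np.int64(89), np.int64(66)), (np.int64(118), np.int64(91), np.int64(66)), (np.int64(114), np.int64(87), np.int64(63)), (np.int64(115), np.int64(91), np.int64(68)), (np.int64(112), np.int64(88), np.int64(63)), (np.int64(116), np.int64(92), np.int64(67))]
col
```

Run:
```python
from h import *
f=manip.grab_frame('scene'); a=f["image"].astype(int); b=cv2.imread("pics/scene0.png")[:,:,::-1].astype(int)
np.set_printoptions(linewidth=200)
print(a[151:159,229:240,2]); print(b[151:159,229:240,2]); print(a[151:159,229:240,0]); print(b[151:159,229:240,0])
for i in range(3):
    o=manip.observe(); print(o["wrist_torque"],o["contact_force"])
n=np.array([.9912,-.1323,0]);l=np.array([.1323,.9912,0]);m=np.array([.564,.1162,0])
print(proj(f,[m-.0575*l+[0,0,.076],m-.055*l+[0,0,.080],m-.055*l-.07*n+[0,0,.08]]))
```

```text
[[148 150 142 126 111 107 110  90  72  68  67]
 [151 150 150 141 131 112 113  99  71  66  65]
 [149 150 151 147 147 128 117  98  70  68  59]
 [151 150 144 147 137 119 116  92  70  68  65]
 [150 148 143 125 120  95  86  72  71  70  67]
 [139 129 125  95  86  74  66  69  68  65  65]
 [113  92  83  76  65  63  68  67  65  65  70]
 [ 82  71  69  64  66  65  66  67  64  64  65]]
[[59 65 70 74 72 70 67 72 70 66 65]
 [58 64 67 70 69 75 67 71 70 68 66]
 [64 61 60 65 69 70 70 70 72 68 67]
 [63 62 61 65 64 69 69 69 70 65 64]
 [68 66 64 58 65 63 67 68 64 65 68]
 [64 64 66 63 60 65 68 67 66 66 63]
 [64 64 67 64 64 69 61 64 65 64 67]
 [67 68 66 66 66 67 64 69 70 65 66]]
[[157 159 152 134 118 115 113  87 101 118 117]
 [162 160 160 150 138 119 119  99  99 115 116]
 [158 159 161 157 156 137 125 100  98 116 113]
 [161 161 155 156 148 129 125  89  90 114 115]
 [160 159 154 135 133 120 116  95  99 118 119]
 [149 137 137 119 118 116 114 111 114 118 117]
 [126 116 117 120 114 115 118 117 115 116 119]
 [115 113 115 114 116 118 118 118 113 113 116]]
[[101 104 105  92 104 112 111  89 106 116 114]
 [104 107 107 103  90  97 105  87 101 119 117]
 [110 107 105 109 103  86  89  83 101 116 118]
 [111 109 104 107 110 106  93  78 100 115 116]
 [115 114 112 106 112 112 106  93  99 115 119]
 [113 111 112 110 108 113 115 110 113 118 114]
 [112 112 114 111 110 118 112 114 115 115 119]
 [114 115 114 115 114 118 115 118 116 116 117]]
[0.20113289 0.58495385 0.18572246] [-2.47130601  0.40848722 -1.64683094]
[0.20113289 0.58495385 0.18572246] [-2.47130601  0.40848722 -1.64683094]
[0.20113289 0.58495385 0.18572246] [-2.47130601  0.40848722 -1.64683094]
[[236.82239461 155.83535373]
 [236.21305044 154.26612441]
 [215.22850335 165.11125461]]
```

```bash
cat > ov.py <<'E'
from fit import *
import sys
t=sys.argv[1]
st=[.5645,.1164,np.radians(-7.7)]
bias={'scene':np.array([-.4,-.6]),'side':np.array([0,0.])}
def run(n,x0,y0,w,h,k):
    f=manip.grab_frame(n); o=manip.observe(); p=o["tool_pos"]; yb=np.radians(o["ee_rot"][2]-90+.15)
    br=[p[0]-.0042*np.cos(yb),p[1]-.0042*np.sin(yb),yb]; zb=p[2]-.0204
    im=cv2.resize(f["image"][y0:y0+h,x0:x0+w,::-1],None,fx=k,fy=k,interpolation=cv2.INTER_CUBIC)
    if n=="scene": im=cv2.convertScaleAbs(im,alpha=1.4)
    raw=im.copy()
    def L(q,z,A,c,cl=True):
        P=T(q,A);P[:,2]+=z
        uv=((proj(f,P)+bias[n]-[x0,y0]+.5)*k-.5); cv2.polylines(im,[np.round(uv*16).astype(int)],cl,c,1,cv2.LINE_AA,4)
    for x in(29,35): L(br,zb,[(x,55,70),(x,-55,70),(x,-55,0),(x,55,0)],(0,0,255))
    L(br,zb,[(-35,-55,0),(-35,55,0),(35,55,0),(35,-55,0)],(0,0,255)); L(br,zb,[(-35,55,12),(-35,-55,12),(-35,-55,0)],(0,0,255),False);L(br,zb,[(-21,8,60),(-21,-8,60),(29,-8,60),(29,8,60)],(255,0,0))
    for x in(0,10): L(st,0,[(x,105,158),(x,-105,158),(x,-105,30),(x,105,30)],(0,255,0))
    L(st,0,[(0,57.5,154),(0,-57.5,154),(0,-57.5,76),(0,57.5,76)],(255,0,255))
    L(st,0,[(0,-127,128),(0,-127,0),(144,-127,0)],(255,255,0),False)
    L(st,0,[(8,-105,128),(8,-127,128),(18,-127,128),(18,-105,128)],(255,255,0))
    L(st,0,[(8,105,128),(8,127,128),(18,127,128),(18,105,128)],(255,255,0))
    cv2.imwrite(f"pics/ov_{n}{t}.png",im)
run("scene",180,95,90,85,7); run("side",220,110,100,85,7)
E
python3 ov.py 9
```

```text
(no output)
```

View pics/ov_scene9.png

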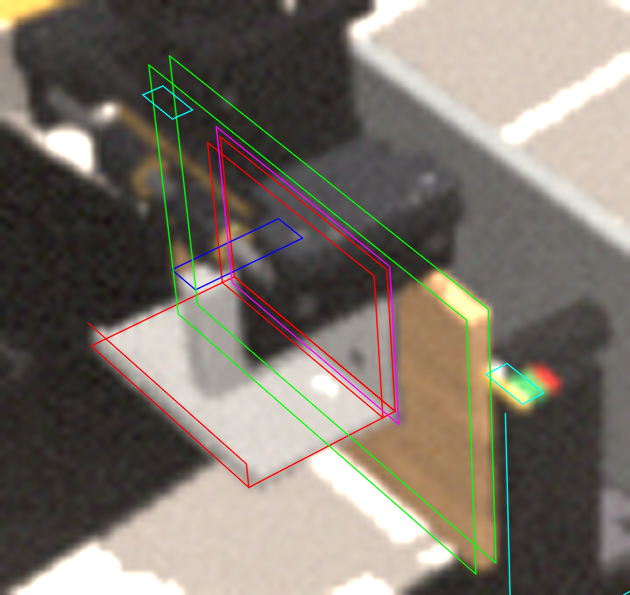

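View pics/ov_side9.png

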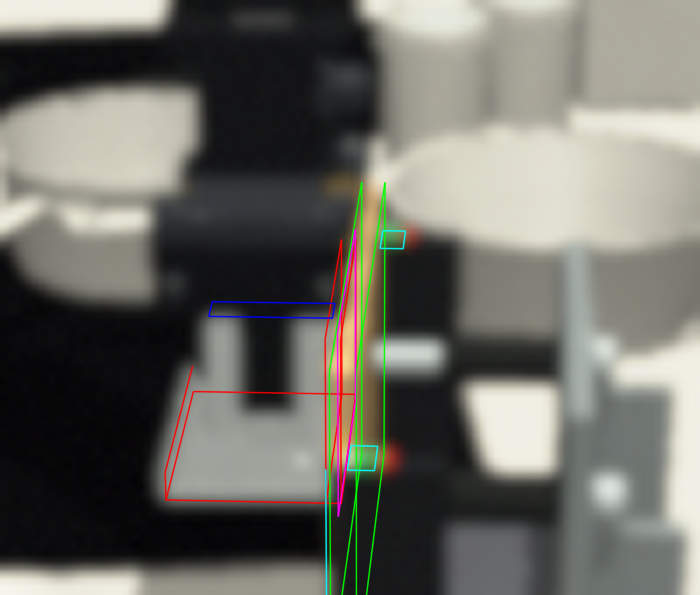

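Call:
move_arm:
  series:
    - [0,-0.002,0,0]
    - [0,-0.003,0,0]
    - [0.0005,-0.003,-0.0003,0.2]
    - [0.001,-0.003,-0.0003,0.3]
    - [0.001,-0.003,-0.0003,0.3]

```text
clock: 10.3
tool_pos: [0.5325, 0.1228, 0.1009]
ee_rot: [180.0, -0.0, 82.2]
contact_force: [-0.1, 0.6, -1.8]
finger_gap: 0.0154
```

Run:
```python
from h import *
for i in range(4):
    o=manip.observe(); print(o["wrist_torque"],o["contact_force"]); manip.grab_frame('side')
goto(.5334,.1203,.1006,82.3)
```

```text
[ 0.00518931 -0.16456759  0.03007772] [-0.11026554  0.60826683 -1.79048615]
[ 0.02481761 -0.15438979  0.13176451] [ 0.1215753  -0.63575679 -2.96076177]
[ 0.05590802 -0.14952629 -0.00503503] [ 0.17762909  0.58564991 -2.88670378]
[-0.04416487 -0.17089384  0.00198019] [-0.42808121  1.06297521 -2.40345816]
pose [0.5323 0.1226 0.1008] [179.99  -0.    82.16] F [ 0.5 -0.1 -2.7] gap 0.0154 t 10.5
shift [-0.0021  0.0014  0.0002] turn -0.14
```

Call:
move_arm:
  series:
    - [0,0.001,0,0]
    - [0,0.0018,0,0]
    - [0,0.0026,0,0]
    - [0,0.0034,0,0]
    - [0,0.0042,0,0]
    - [0,0.005,0,0]
    - [0,0.005,0,0]

```text
clock: 11.08
tool_pos: [0.5367, 0.1218, 0.1007]
ee_rot: [-179.9, 0.0, 82.2]
contact_force: [-3.7, 1.0, -1.0]
finger_gap: 0.0158
```

```bash
cat > tq.py <<'E'
from h import *
A=[]
for i in range(5):
    o=manip.observe(); A.append(np.r_[o["wrist_torque"],o["contact_force"]]); manip.grab_frame('side')
A=np.mean(A,0)-[0,-.16,.03,0,0,-2.5]; print(np.round(A,2))
th=np.radians(-7.6);n=np.array([np.cos(th),np.sin(th)]);l=np.array([-n[1],n[0]])
print("push",-A[3:5]@n,"lat",A[3:5]@l,"Mz/F mm (ry, + = left edge)",A[2]/-(A[3:5]@n)*-1000*-1, "Mlat",A[0:2]@l,"Mn",A[0:2]@n)
goto(.5334,.1203,.1006,82.3)
E
python3 tq.py; python3 look.py 10
```

```text
[ 0.35  1.07  0.17 -3.85  0.7   1.48]
push 3.904041918089077 lat 0.18702370358527637 Mz/F mm (ry, + = left edge) 44.447828336867026 Mlat 1.1055551634334764 Mn 0.20836327216090433
pose [0.5368 0.1218 0.1007] [-1.7996e+02  2.0000e-02  8.2170e+01] F [-4.4  0.8 -0.6] gap 0.0156 t 11.33
shift [-0.002  -0.0031  0.0001] turn -0.13
pose [0.5368 0.1218 0.1007] [-1.7996e+02  2.0000e-02  8.2170e+01] F [-4.4  0.8 -0.6] gap 0.0156 t 11.33
shift [-0.002  -0.0031  0.0003] turn -0.23
pose [0.5368 0.1218 0.1007] [-1.7996e+02  2.0000e-02  8.2170e+01] F [-4.2  0.9 -1.4] gap 0.0161 t 11.43
shift [-0.002  -0.0032  0.0003] turn -0.23
```

View pics/c10.png

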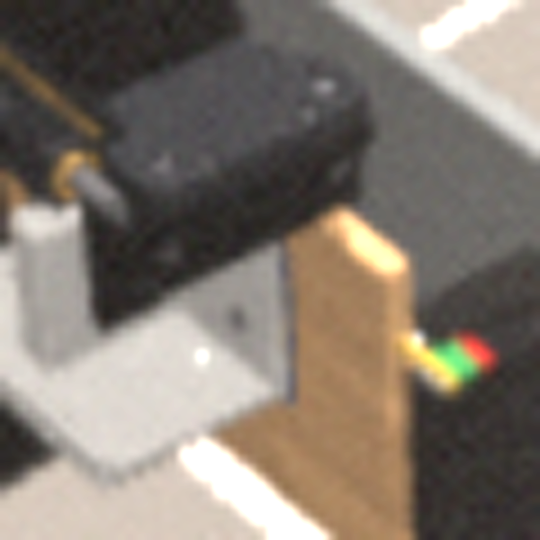

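View pics/s10.png

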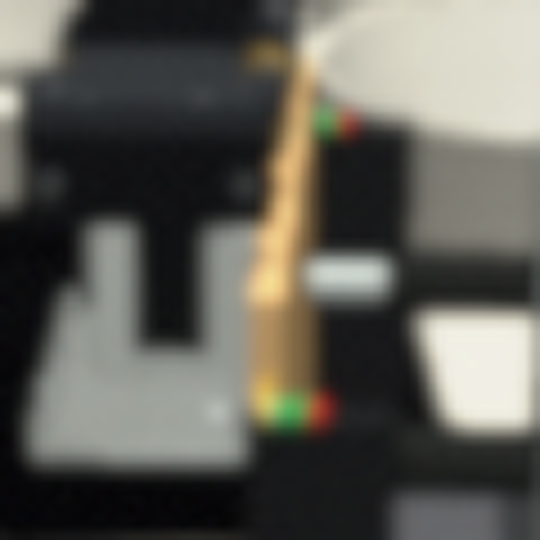

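Call:
move_arm:
  series:
    - [0,0,0,-0.2]
    - [0,0,0,-0.4]
    - [0,0,0,-0.4]
    - [0,0,0,-0.4]

```text
clock: 11.77
tool_pos: [0.5369, 0.1216, 0.1007]
ee_rot: [-180.0, 0.0, 82.6]
contact_force: [-4.3, -0.1, -1.8]
finger_gap: 0.016
```

```bash
python3 tq.py
```

```text
[-0.09  1.08  0.11 -4.29 -0.2   1.08]
push 4.228584925884661 lat -0.7706992060364624 Mz/F mm (ry, + = left edge) 26.836476852499942 Mlat 1.0565616520882903 Mn -0.22857397543839014
pose [0.5369 0.1217 0.1007] [-1.7997e+02  3.0000e-02  8.2560e+01] F [-3.4 -1.8 -0.5] gap 0.0158 t 12.02
shift [-0.0018 -0.0033  0.0001] turn 0.26
```

Run:
```python
from h import *
np.set_printoptions(linewidth=200)
a=np.mean([manip.grab_frame('scene')["image"].astype(float) for i in range(4)],0)
for c in(0,2): print(np.round(a[140:157,233:241,c]).astype(int))
```

```text
[[113 114 112  82  98 114 115 115]
 [112 113 112  82  95 111 117 117]
 [113 112 114  90  88 110 115 116]
 [112 111 115  94  84 110 112 114]
 [113 114 120  97  88 111 114 114]
 [110 115 124 109  90 114 113 114]
 [112 114 124 112  95 118 117 116]
 [112 115 124 114  92 116 122 118]
 [114 116 124 115  84 114 119 122]
 [114 117 128 116  83 113 116 120]
 [118 114 125 118  88 115 117 117]
 [138 120 124 112  87 116 118 116]
 [154 142 128 111  79 113 118 116]
 [158 151 131 113  78 114 117 116]
 [136 130 120 101  77 114 118 116]
 [117 116 116 108  98 116 117 118]
 [112 113 114 114 112 117 117 118]]
[[105 107 107  87  71  65  65  65]
 [105 106 107  88  69  63  66  66]
 [107 105 106  88  70  63  65  67]
 [105 105 110  95  72  66  64  64]
 [104 107 114  96  73  65  64  64]
 [103 107 114  96  72  67  64  66]
 [104 107 114  97  76  68  65  66]
 [105 108 116 104  76  67  68  67]
 [107 109 116 108  77  66  66  67]
 [106 110 120 110  78  67  64  66]
 [108 107 116 110  76  66  66  66]
 [130 113 115 105  75  68  67  66]
 [144 134 121 107  76  66  64  66]
 [148 140 121 107  79  67  66  65]
 [126 118  97  84  76  68  66  65]
 [ 94  80  74  70  71  67  66  67]
 [ 70  66  64  65  67  65  65  66]]
```

Call:
move_arm:
  series:
    - [0,0.0006,0,0]
    - [0,0.0014,0,0]
    - [0,0.0022,0,0]
    - [0,0.003,0,0]
    - [0,0.0038,0,0]
    - [0,0.0046,0,0]
    - [0,0.005,0,0]
    - [0,0.005,0,0]

```text
clock: 12.88
tool_pos: [0.5413, 0.1211, 0.1007]
ee_rot: [-179.9, 0.0, 82.6]
contact_force: [-6.3, -1.1, 1.2]
finger_gap: 0.0154
```

```bash
python3 tq.py; python3 look.py 11
```

```text
[-0.12  1.69  0.15 -5.98 -0.89  2.8 ]
push 5.808193942596639 lat -1.6703032407321654 Mz/F mm (ry, + = left edge) 26.45049348149245 Mlat 1.6591610909741321 Mn -0.34387815302163766
pose [0.5413 0.1211 0.1007] [-1.7991e+02  4.0000e-02  8.2570e+01] F [-6.7 -0.4 -0.2] gap 0.0157 t 13.13
shift [-0.0018 -0.0077  0.0001] turn 0.27
pose [0.5413 0.1211 0.1007] [-1.7991e+02  4.0000e-02  8.2570e+01] F [-6.7 -0.4 -0.2] gap 0.0157 t 13.13
shift [-0.0018 -0.0077  0.0003] turn 0.17
pose [0.5413 0.1211 0.1007] [-1.7991e+02  4.0000e-02  8.2560e+01] F [-7.3 -0.5 -0.3] gap 0.0157 t 13.23
shift [-0.0018 -0.0077  0.0003] turn 0.16
```

View pics/c11.png

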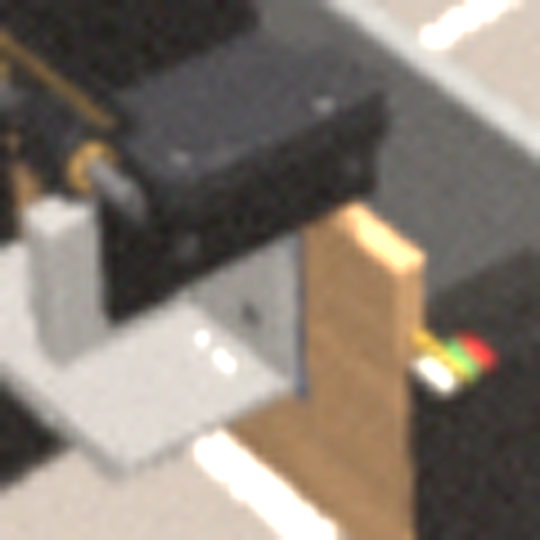

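View pics/s11.png

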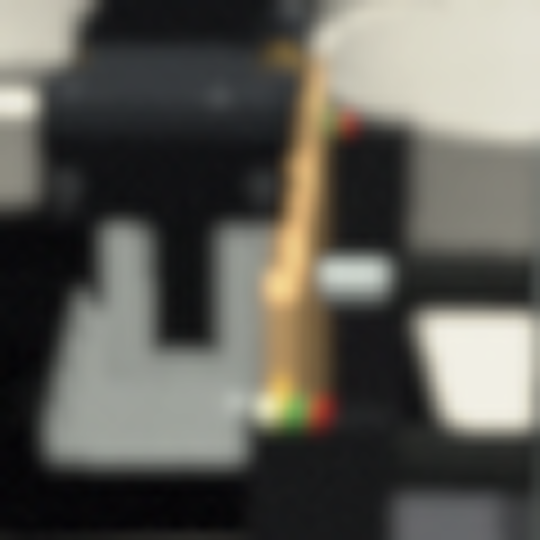

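Call:
move_arm:
  series:
    - [0,0.0005,0,-0.1]
    - [0,0.0011,0,-0.2]
    - [0,0.0017,0,-0.3]
    - [0,0.0023,0,-0.3]
    - [0,0.0028,0,-0.3]
    - [0,0.003,0,-0.3]
    - [0,0.003,0,-0.3]
    - [0,0.003,0,-0.3]

```text
clock: 13.9
tool_pos: [0.5438, 0.1208, 0.1007]
ee_rot: [-179.9, 0.0, 82.8]
contact_force: [-8.4, 0.4, 1.0]
finger_gap: 0.0157
```

```bash
python3 tq.py; python3 look.py 12
python3 - <<'E'
from h import *
np.set_printoptions(linewidth=200)
a=np.mean([manip.grab_frame('scene')["image"].astype(float) for i in range(4)],0)
for c in(0,2): print(np.round(a[136:157,235:243,c]).astype(int))
E
```

```text
[ 0.07  2.03 -0.08 -7.91  0.1   3.04]
push 7.853203988832627 lat -0.9484919880893226 Mz/F mm (ry, + = left edge) -10.269410481241882 Mlat 2.024305285423973 Mn -0.2021347042255667
pose [0.5438 0.1207 0.1007] [-1.7986e+02  3.0000e-02  8.2810e+01] F [-7.9 -0.5  1.5] gap 0.0159 t 14.15
shift [-0.0017 -0.0103  0.0001] turn 0.51
pose [0.5438 0.1207 0.1007] [-1.7986e+02  3.0000e-02  8.2810e+01] F [-7.9 -0.5  1.5] gap 0.0159 t 14.15
shift [-0.0017 -0.0103  0.0003] turn 0.41
pose [0.5438 0.1208 0.1007] [-1.7985e+02  4.0000e-02  8.2810e+01] F [-6.9 -0.2  0.9] gap 0.0158 t 14.25
shift [-0.0018 -0.0102  0.0003] turn 0.41
[[ 52  74  96  78 100 112 114 114]
 [ 98 104 109  82 100 113 115 114]
 [111 112 112  84 100 116 117 116]
 [112 113 116  94  98 114 117 117]
 [113 114 116  97  90 113 116 117]
 [112 114 117  96  86 110 115 117]
 [112 114 120  96  86 109 113 114]
 [114 116 120 100  87 111 112 112]
 [114 115 124 114  92 116 115 114]
 [111 116 125 116  94 118 119 117]
 [113 116 124 115  85 117 122 120]
 [115 117 126 116  84 114 120 122]
 [112 116 126 118  84 113 117 120]
 [118 116 123 114  84 115 11
[... 288 characters left out ...]
 [ 91  98 104  86  72  66  66  64]
 [104 106 107  86  71  67  66  66]
 [105 106 109  89  70  65  66  67]
 [105 105 110  96  72  66  66  66]
 [104 106 111  96  72  65  66  66]
 [104 106 114  97  72  64  64  64]
 [105 108 114 100  73  66  63  62]
 [106 109 116 108  76  69  66  66]
 [104 108 118 109  78  67  67  67]
 [106 108 116 109  78  68  66  68]
 [108 109 118 110  79  68  68  68]
 [105 108 117 112  79  66  66  67]
 [111 108 114 107  76  67  67  68]
 [132 114 114 104  77  66  68  68]
 [146 138 120 106  79  69  67  66]
 [148 142 122 106  79  69  66  66]
 [126 116  98  84  74  70  66  67]
 [ 93  81  73  68  69  70  66  68]
 [ 71  67  64  67  64  66  68  66]
 [ 67  67  68  65  65  66  67  66]]
```

View pics/c12.png

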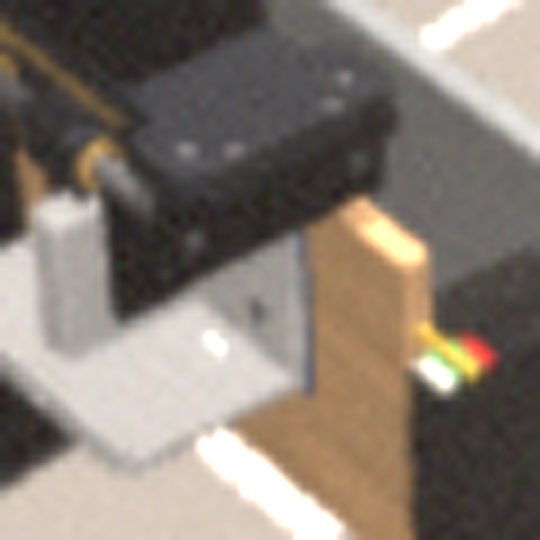

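View pics/s12.png

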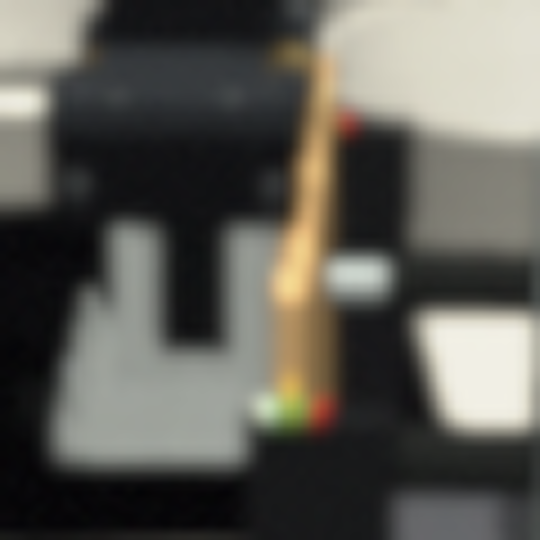

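Call:
move_arm:
  series:
    - [0,0.0003,0,0]
    - [0,0.0006,0,0]
    - [0,0.0006,0,0]
    - [0,0.0006,0,0]
    - [0,0.0006,0,0]
    - [0,0.0006,0,0]

```text
clock: 14.95
tool_pos: [0.5443, 0.1207, 0.1007]
ee_rot: [-179.8, 0.0, 82.8]
contact_force: [-8.4, 0.2, 1.2]
finger_gap: 0.0158
```

```bash
python3 tq.py
python3 - <<'E'
from h import *
f=manip.grab_frame('scene'); crop(f,'fin',140,60,260,195,3)
E
sed -i 's/st=\[.*/n_=.0098; st=[.5645+n_*.991,.1164-n_*.134,np.radians(-7.4)]/' ov.py; python3 ov.py 13
```

```text
[ 0.09  2.13 -0.06 -8.32  0.42  3.81]
push 8.306573909883738 lat -0.6879287051155687 Mz/F mm (ry, + = left edge) -7.760563486835289 Mlat 2.1211046472250796 Mn -0.18974384269683012
pose [0.5443 0.1207 0.1007] [-1.7985e+02  4.0000e-02  8.2810e+01] F [-8.1  0.   0.6] gap 0.016 t 15.2
shift [-0.0018 -0.0108  0.0001] turn 0.51
```

View pics/fin.png

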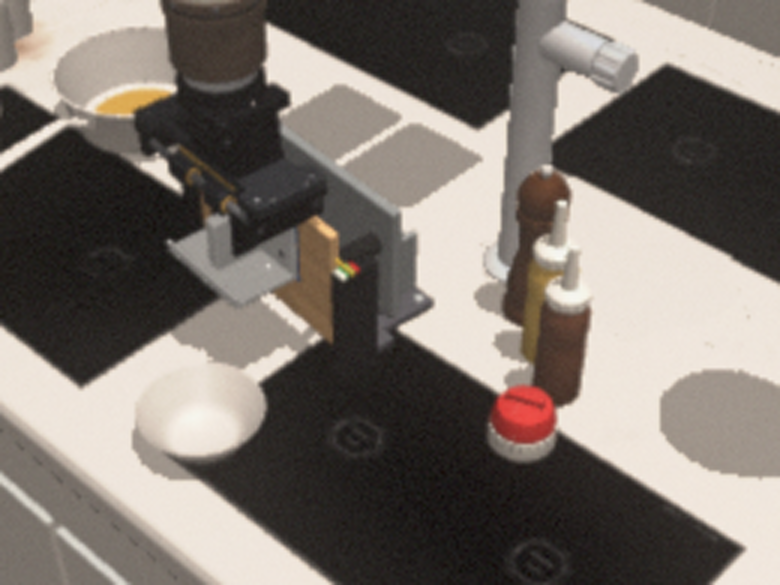

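View pics/ov_side13.png

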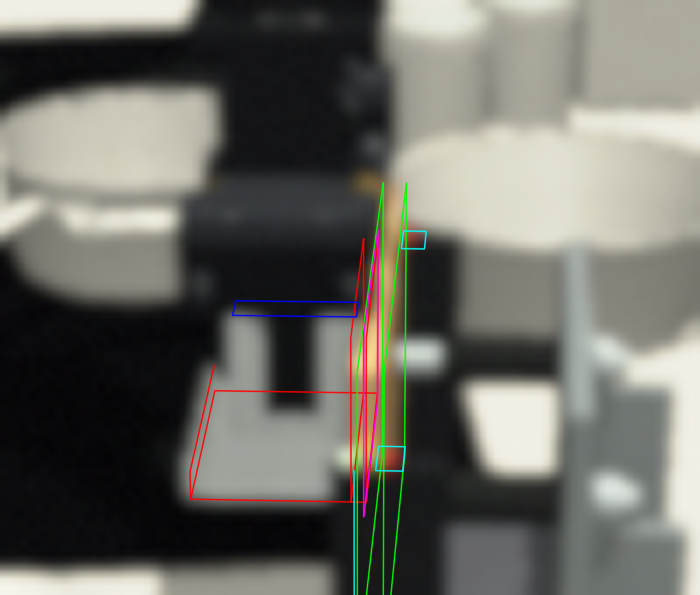

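```bash
python3 -c "
from bench import manip
print(manip.close_job())"
```

```text
the job is handed in; nothing more can be done
None
```

I took the bracket by its middle rib, carried it upright to the stand and pressed its back plate against the panel. The job was handed in at about 15 s of the 40 s, with the arm still gripping and pushing.

**Last checks:**
- **Push:** about 8.3 N, steady. From the spring figures that is about 9.8 mm of panel travel; the arm's position since contact suggests about 10 mm. The yellow pointer I could see is over the green band, with the end stop still about 10 mm away.
- **Flatness:** the push acts within about 10 mm of the plate's middle. At first contact the left edge was taking the load, so I turned the tool about 0.7° in all to even it out.
- **Level:** the tool is about 0.15° off vertical. In the side view the front of the ledge may sit slightly low, up to about 1.5°. That offset from the model was there at first contact too, so I left it.
- **Height:** 80 mm by the arm's own reading. At first contact the scene camera suggested the plate could be up to 1 to 2 mm low. I then raised it 0.3 mm, and the next reading was about 1 mm low.
- **Sideways centring:** the right edge is about 2 mm inside the blue outline, against an ideal 2.5 mm. The gripper hid the left side, so I did not see that directly. An estimate from the arm's position disagreed by about 2 mm. I went by the picture and shifted the bracket 1 mm left.
- **Other things:** the bowl and timer stand where they were in the last picture. The ring cutter was outside it, but the arm never came close to it.

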